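# Stack the keyed hardware bin and hang its scoop on the rim

### The job

Set up the rack-hardware station: first stack the blue bin on the grey base so that the notches in its foot drop over the two yellow keys (wide to wide) and it sits flat, and let go of it. Then take the orange scoop out of its slanted holster and hang it by its own hook over the blue bin's front rim (the wall with the yellow strip, above the wide key), scoop cup outside the bin. Do not drop the bin or the scoop, and leave the other things on the bench where they are.

Things in the scene. Friction and masses are not known exactly. Their poses are not given: they have to be found in the camera images.
- base: Grey stacking base, fixed, 130 (x) by 160 (y) by 45 mm high, flat top. Two yellow keys 10 mm high stand on the top, each 32 mm long in x, at the middle of the edges: a wide one (25 mm in y) at the front edge (-x), a narrow one (13 mm) at the rear edge (+x). Origin: centre of its underside on the bench; x from front to rear, z up.
- bin_mid (a point): Blue open bin, loose, 0.3 to 0.55 kg, 130 (x) by 160 (y) by 90 mm high, walls 6 mm. A middle divider along x, kept 35 mm below the rim near the walls, carries a black grip 60 mm long (x), 16 mm thick (y), up to 50 mm above the rim. This point: on the vertical centre line, 70 mm above the underside, 20 mm below the rim, 45 mm below the grip's centre. x from front (yellow-strip wall) to rear, z up.
- holster: Dark steel holster, fixed: an open-topped sleeve, 54 (x) by 68 (y) mm inside, 40 mm deep, its axis leaning 30 degrees from vertical with the mouth towards its -x side (about towards the robot), on a 120 by 90 mm foot plate. Origin on the bench; x to its rear, z up. The scoop's cup stands in it with 4 mm play at each side and comes out along the leaning axis.
- scoop_mid (a point): Orange scoop, loose, 165 mm long in its z. Straight handle 20 mm (y) by 12 mm (x), full length. This point is on the handle's axis, half-way along. The handle from 26 to 82 mm above it (z) is the free grip above the hook. z along the handle from cup to grip, x from cup side to hook side. In the holster z leans 30 degrees towards the holster's -x, so the grip is best taken tilted.
- scoop_hook (a point): Top middle of the slot of the scoop's hook: 12 mm in +x and 17.5 mm in +z from scoop_mid, same axes. The slot, between handle back and hook lip, is 12 mm wide (x), open downwards; bridge above it 8 mm thick, lip 5 mm thick reaching 25 mm below this point; all 20 mm wide in y. Hung, this point lies at the top of the bin's wall, handle outside.
- bin: The same blue bin; origin at the centre of its underside, axes as bin_mid. Underside notches, open at the edge, 12 mm deep, 35 mm long, at the middle of the front (-x) edge 30 mm wide and of the rear edge 18 mm wide. Seated, its underside lies on the base's top, centred, with the same x direction as the base.
- scoop: The same orange scoop, 0.09 to 0.16 kg; origin on the handle's back face at the cup's bottom, axes as scoop_mid. The open cup at the lower end is 46 mm (x, on the -x side) by 60 mm (y) by 45 mm high.
- receiver: Bystander: black receiver box lying flat, 100 by 180 by 38 mm; origin under its centre.
- jar: Bystander: amber jar with white lid, 60 mm diameter, 75 mm high; origin under its centre.
- driver: Bystander: screwdriver with green handle, lying flat near the robot; origin at its middle.
- carton: Bystander: cardboard carton 70 by 100 by 50 mm; origin under its centre.

How it is judged:
By the outcome, as a careful person would: the job done as asked, in the order asked, and still so for the second after the job is handed in, with the robot touching nothing.
It also fails if it takes over 72 s, if anything falls off the work surface, if the arm or the gripper's body presses on something with over 40 N, if the wrist force passes 120 N, or if a joint passes its speed limit or range.

### The arm

A 6-joint arm with a two-finger parallel gripper is mounted at the origin on the work surface. World frame = base frame: x ahead of the robot, y to its left, z up, the work surface at z = 0. Lengths are in mm, angles in rad, forces in N, time in s.
With the tool pointing down it reaches from about 350 to 975 mm from the base axis. Payload 7.1 kg.
Tool frame: the origin (TCP) lies at the very end of the fingers, on their centre line; the grasp point (between the pads) lies 19 mm behind it; x points along the fingers, z is the direction in which the jaws open and shut, and the axes are right-handed (so a half turn about x gives the same grasp; the last joint's range is limited). The gripper opens to 88 mm and grips with 3 to 60 N. Pads are 20 mm wide; open, the fingers measure 115 mm over their backs; the gripper's body (75 mm by 178 mm) begins 61 mm behind the grasp point.
Start: joints at [1.118, 0.423, 1.63, -0, 1.089, -0.019], TCP at [262.669, 567.107, 222.675] pointing down, gripper open.
Joint ranges: [-3, 3], [-0.9, 2.11], [0.09, 2.58], [-1.31, 4.45], [0.11, 2.69], [-2.54, 2.54]. Speed limits (rad/s): [2.39, 2.39, 3.01, 3.14, 3.14, 3.14].

### API

Orientations are given as a rotation vector (axis times angle).
In Python, from workcell import * gives the robot as it stands.
- The arm moves only by the shell command python3 -m crank 'ROWS'. ROWS is JSON, a list of rows, each a list of 3 entries, a list of its own where there are three numbers: the shift along the tool's x, y, z in cm, then the turn, a rotation vector about the tool's x, y, z in degrees, then the finger opening in cm, from 0 to 8.78. In form: [[[dx, dy, dz], [rx, ry, rz], claw], ...]. A call has 1 to 5 rows; each row shifts and turns the commanded pose from where the row before left it, along the tool's axes as they then stand; what a row does not reach is not made up. A row lasts 1/8 s, in which the tool goes at most 62.5 mm and 10.7 degrees, less where a joint would pass 70% of its speed; a pose out of reach is approached as far as the arm can. A call with a gripper value outside its range is refused whole. The fingers move at their own pace and stop on an object; the grip force is fixed at half the most. Time passes only in rows, so rows that do not move let the fingers close. It gives the time, the measured TCP pose, the force and the opening at its end, in the units of the state.
- get_obs(): the state, without advancing time (a new reading comes with each control period).
- get_image(name): name is "scene" or "top" or "wrist"; returns a dict with "pixels" (400x640x3 uint8, red, green, blue), "mtx" (3x3 intrinsics, pixels), "view" (4x4, takes a point from world to camera coordinates). Camera axes: x right, y down, z forward; pixel columns grow to the right and rows downward; lengths in mm; the calibration is good to about 2 mm. A picture is of the moment at which its call begins. There is no depth.
- close_job(): hands the job in, once; it reports no verdict.
The state is a dict: "t": time; "qpos": joint angles; "qvel": joint speeds; "joint_torque": joint torques, N m; "ee_pos": TCP position; "orientation": TCP orientation; "ft_force": force on the tool from outside, world axes, zero at the start; "moment": the same for the moment, N m; "width": finger opening in mm.
Only numpy, scipy, OpenCV 4.12 (cv2) and the standard library are available. Lean on these libraries where they do the work, as an engineer would, in place of code of your own. Each camera call takes 0.05 s, during which the arm holds its last target.

## Working session

There is one attempt and no reset: what is moved stays moved. The work goes in short steps, Python scripts to look and compute and a shell command to move; the robot and the scene stay as the last step left them, time stands still between calls to the robot, and variables do not carry over. Pictures are saved under pics/ and viewed, and the job is handed in when it is done.

```bash
ls; mkdir -p pics; python3 - <<'E'
from workcell import *
import cv2
for n in("scene","top","wrist"):
    im=get_image(n); cv2.imwrite(f"pics/{n}0.png",im["pixels"][:,:,::-1]); print(n,im["mtx"].round(1).tolist(),im["view"].round(3).tolist())
print(get_obs())
E
```

```text
pics
scene [[424.9, 0.0, 322.1], [0.0, 424.9, 199.6], [0.0, 0.0, 1.0]] [[0.31, 0.951, 0.005, -167.237], [0.684, -0.22, -0.696, -283.938], [-0.66, 0.219, -0.718, 1525.038], [0.0, 0.0, 0.0, 1.0]]
top [[428.5, 0.0, 316.1], [0.0, 428.5, 193.4], [0.0, 0.0, 1.0]] [[-0.014, -1.0, -0.003, 6.989], [-0.991, 0.015, -0.135, 523.63], [0.135, 0.001, -0.991, 1053.482], [0.0, 0.0, 0.0, 1.0]]
wrist [[350.6, 0.0, 316.6], [0.0, 350.6, 202.2], [0.0, 0.0, 1.0]] [[0.421, 0.907, -0.002, -623.764], [0.875, -0.406, 0.264, -32.17], [0.238, -0.112, -0.965, 389.631], [0.0, 0.0, 0.0, 1.0]]
{'t': 0.15, 'qpos': array([ 1.11799997e+00,  4.23694006e-01,  1.63048416e+00,  7.04586485e-06,
        1.08858208e+00, -1.89850968e-02]), 'qvel': array([-1.56275792e-03, -2.04504017e-03, -2.12127743e-03,  8.41917589e-05,
       -3.92469774e-04, -2.48180371e-04]), 'joint_torque': array([-2.06788727e-04, -5.44988859e+01, -2.73920166e+01,  6.43784925e-02,
        2.04911112e-02, -1.10739491e-04]), 'ee_pos': array([262.49175784, 566.74741037, 222.07424313]), 'orientation': array([-0.88462081,  1.3847699 ,  0.88362812]), 'ft_force': array([ 0.38339241,  0.54433978, -0.68998351]), 'moment': array([ 0.02447181, -0.02125518, -0.0215438 ]), 'width': 87.77583354694215}
```

View pics/scene0.png

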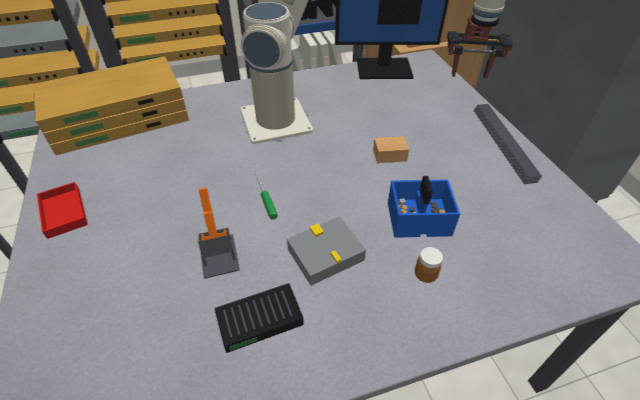

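View pics/top0.png

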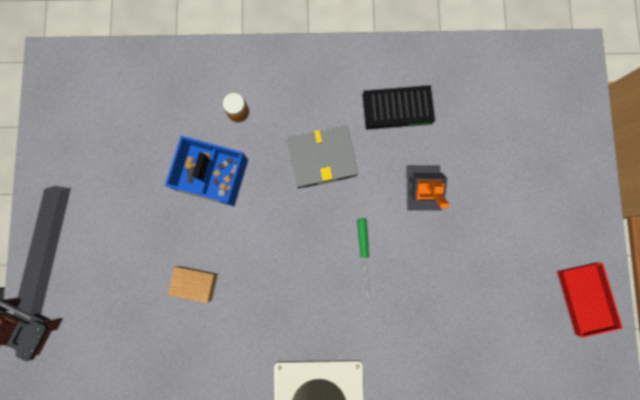

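View pics/wrist0.png

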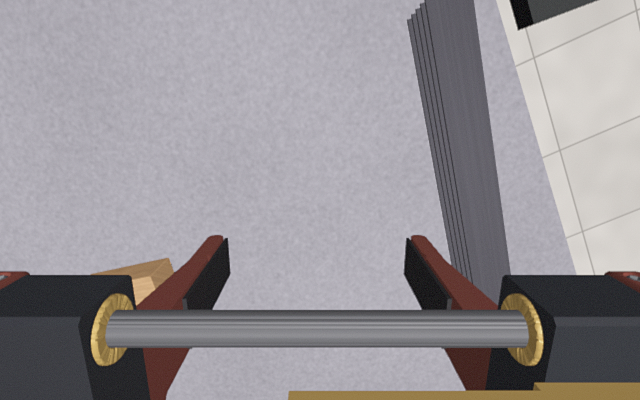

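The scene picture shows the base near (327,248), the bin (423,207), the scoop in its holster (214,235), the jar (429,264), the receiver (259,316) and the driver (268,205). In the top picture the base is at (322,157), the bin at (206,171) and the scoop at (431,190). I'll enlarge the top view.

```bash
python3 - <<'E'
import cv2
t=cv2.imread("pics/top0.png"); s=cv2.imread("pics/scene0.png")
a=cv2.resize(t[125:215,155:265],(440,360),interpolation=cv2.INTER_CUBIC)
b=cv2.resize(s[170:245,380:470],(360,300),interpolation=cv2.INTER_CUBIC)
import numpy as np
o=np.zeros((360,800,3),np.uint8);o[:,:440]=a;o[:300,440:]=b
cv2.imwrite("pics/z1.png",o)
a=cv2.resize(t[115:220,280:460],(720,420),interpolation=cv2.INTER_CUBIC)
cv2.imwrite("pics/z2.png",a)
E
```

```text
(no output)
```

View pics/z1.png

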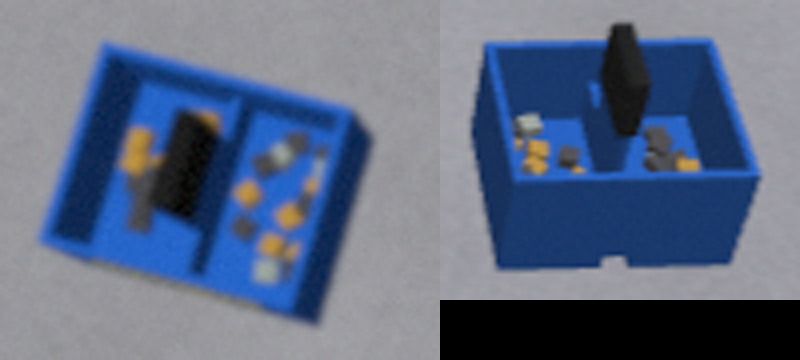

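View pics/z2.png

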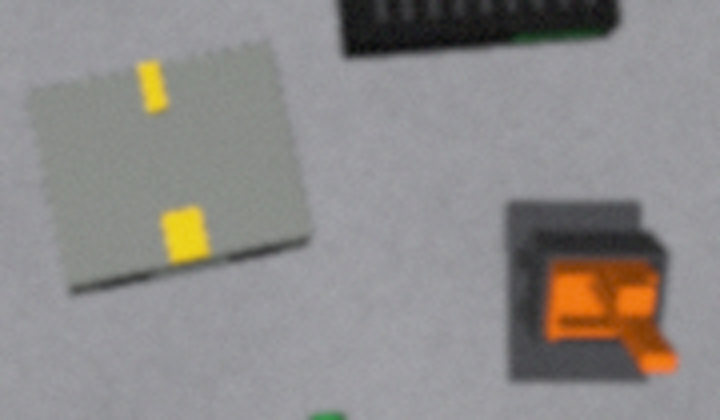

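```bash
cat > h.py <<'E'
from workcell import *
import numpy as np, cv2
from scipy.spatial.transform import Rotation as R
def cam(im):
    V=np.array(im["view"]);return -V[:3,:3].T@V[:3,3]
def ray(im,px):
    px=np.atleast_2d(np.array(px,float));V=np.array(im["view"]);K=np.array(im["mtx"])
    d=np.c_[px,np.ones(len(px))]@np.linalg.inv(K).T
    return cam(im),d@V[:3,:3]
def onz(im,px,z):
    c,d=ray(im,px);return c+d*((z-c[2])/d[:,2])[:,None]
def proj(im,P):
    P=np.atleast_2d(P);V=np.array(im["view"]);q=(P@V[:3,:3].T+V[:3,3])@np.array(im["mtx"]).T
    return q[:,:2]/q[:,2:]
def tri(im1,p1,im2,p2):
    c1,d1=ray(im1,p1);c2,d2=ray(im2,p2);d1=d1[0]/np.linalg.norm(d1);d2=d2[0]/np.linalg.norm(d2)
    s=np.linalg.lstsq(np.c_[d1,-d2],c2-c1,rcond=None)[0]
    a=c1+s[0]*d1;b=c2+s[1]*d2
    return (a+b)/2,np.linalg.norm(a-b)
def mask(im,lo,hi):
    h=cv2.cvtColor(im["pixels"],cv2.COLOR_RGB2HSV);return cv2.inRange(h,np.array(lo),np.array(hi))
def blobs(m,amin=20):
    c,_=cv2.findContours(m,cv2.RETR_EXTERNAL,cv2.CHAIN_APPROX_NONE)
    return sorted([k for k in c if cv2.contourArea(k)>=amin],key=cv2.contourArea,reverse=True)
def toolR(xdir,zdir):
    x=np.array(xdir,float);x/=np.linalg.norm(x);z=np.array(zdir,float);z-=x*(x@z);z/=np.linalg.norm(z)
    return np.c_[x,np.cross(z,x),z]
def pose():
    o=get_obs();return np.array(o["ee_pos"]),R.from_rotvec(o["orientation"]).as_matrix()
def plan(p1,R1,p0=None,R0=None,vmax=55.,wmax=9.,nmin=1):
    if p0 is None:p0,R0=pose()
    p1=np.array(p1,float);rv=R.from_matrix(R0.T@R1).as_rotvec(degrees=True)
    n=max(nmin,int(np.ceil(max(np.linalg.norm(p1-p0)/vmax,np.linalg.norm(rv)/wmax))))
    p,Q=p0.copy(),R0.copy();out=[]
    for i in range(1,n+1):
        tp=p0+(p1-p0)*i/n;tR=R0@R.from_rotvec(rv*i/n,degrees=True).as_matrix()
        d=np.round(Q.T@(tp-p)/10,2);w=np.round(R.from_matrix(Q.T@tR).as_rotvec(degrees=True),1)
        p=p+Q@d*10;Q=Q@R.from_rotvec(w,degrees=True).as_matrix();out.append((d.tolist(),w.tolist()))
    print("rows",n)
    for d,w in out:print(d,w)
def save(n,pix,box=None,s=1):
    im=pix[:,:,::-1]
    if box:im=im[box[1]:box[3],box[0]:box[2]]
    cv2.imwrite(f"pics/{n}.png",cv2.resize(im,None,fx=s,fy=s,interpolation=cv2.INTER_CUBIC))
E
python3 - <<'E'
from h import *
t=get_image("top");s=get_image("scene");w=get_image("wrist");p,Q=pose()
print("cams",cam(t).round(),cam(s).round(),"wrist in tool",(Q.T@(cam(w)-p)).round(), (w["view"][:3,:3]@Q).round(2).tolist(),Q.round(3).tolist())
# base grey-green top & yellow keys
Y=blobs(mask(t,[20,120,120],[35,255,255]),5)
for c in Y: print("yel",cv2.contourArea(c),cv2.minAreaRect(c),onz(t,cv2.minAreaRect(c)[0],55).round(1))
# corners from zoom (4x, origin 280,115)
for q in [(30,90),(268,43),(310,238),(70,290)]:
    px=(280+q[0]/4,115+q[1]/4);print("base",onz(t,px,45).round(1))
for q in [(105,45),(357,112),(318,322),(42,242)]:
    px=(155+q[0]/4,125+q[1]/4);print("bin",onz(t,px,90).round(1))
for q in [(510,203),(640,203),(510,378),(640,378)]:
    px=(280+q[0]/4,115+q[1]/4);print("plate",onz(t,px,5).round(1))
E
```

```text
cams [ 377.   -2. 1115.] [1253. -238.  899.] wrist in tool [-161.   71.   -0.] [[0.0, -0.0, 1.0], [-0.26, -0.96, -0.0], [0.96, -0.26, -0.0]] [[-0.0, -0.907, 0.42], [-0.0, 0.42, 0.907], [-1.0, 0.0, -0.001]]
yel 111.0 ((326.0, 173.5), (13.0, 10.0), 90.0) [[571.1 -26.3  55. ]]
yel 48.5 ((317.7884521484375, 136.44232177734375), (11.7669677734375, 5.295135498046875), 78.69007110595703) [[667.   -7.1  55. ]]
base [[668.2  70.6  45. ]]
base [[696.9 -82.7  45. ]]
base [[ 569.2 -106.2   45. ]]
base [[538.1  46.1  45. ]]
bin [[663.  328.9  90. ]]
bin [[618.6 173.5  90. ]]
bin [[489.8 195.9  90. ]]
bin [[541.  363.7  90. ]]
plate [[ 597.8 -242.5    5. ]]
plate [[ 596.5 -328.     5. ]]
plate [[ 482.1 -237.5    5. ]]
plate [[ 480.9 -321.9    5. ]]
```

```bash
python3 - <<'E'
from h import *
a=np.radians(-14);plan([500,282,250],toolR([0,0,-1],[-np.sin(a),np.cos(a),0]))
E
```

```text
rows 7
[-0.39, -4.79, -2.27] [-1.6, -0.0, -0.0]
[-0.4, -4.72, -2.4] [-1.5, -0.0, -0.0]
[-0.39, -4.66, -2.52] [-1.6, -0.0, -0.0]
[-0.39, -4.59, -2.66] [-1.5, -0.0, -0.0]
[-0.4, -4.51, -2.77] [-1.6, -0.0, -0.0]
[-0.39, -4.44, -2.9] [-1.5, -0.0, -0.0]
[-0.39, -4.36, -3.01] [-1.6, -0.0, -0.0]
```

```bash
python3 -m crank '[[[-0.4,-4.8,-2.3],[-1.5,0,0],8.7],[[-0.4,-4.7,-2.4],[-1.5,0,0],8.7],[[-0.4,-4.7,-2.5],[-1.6,0,0],8.7],[[-0.4,-4.6,-2.7],[-1.5,0,0],8.7],[[-0.4,-4.5,-2.8],[-1.6,0,0],8.7]]'; python3 -m crank '[[[-0.4,-4.4,-2.9],[-1.5,0,0],8.7],[[-0.4,-4.4,-3.0],[-1.6,0,0],8.7],[[0,0,0],[0,0,0],8.7]]'
python3 - <<'E'
from h import *
w=get_image("wrist");save("w1",w["pixels"]);np.save("w1.npy",w,allow_pickle=True)
p,Q=pose();print(p,Q.round(3).tolist())
E
```

```text
t: 0.92
ee_pos: [432.9, 361.1, 242.9]
orientation: [-0.987, 1.335, 0.987]
ft_force: [0.2, -0.2, -0.6]
width: 86.7
t: 1.3
ee_pos: [501.7, 278.7, 251.0]
orientation: [-1.024, 1.316, 1.023]
ft_force: [0.1, -0.4, -0.1]
width: 86.9
[500.45665511 279.89829658 250.72936244] [[0.0, -0.969, 0.246], [0.0, 0.246, 0.969], [-1.0, 0.0, 0.0]]
```

View pics/w1.png

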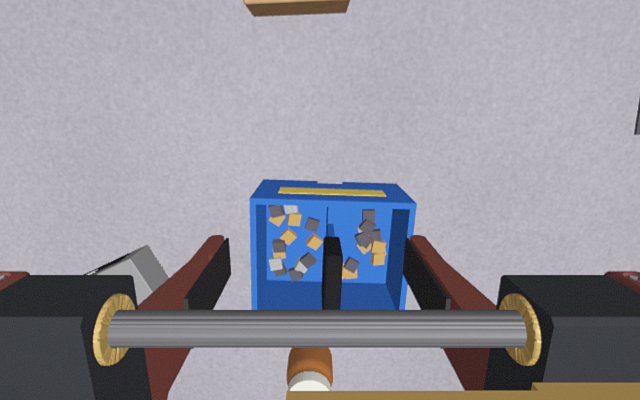

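```bash
python3 -m crank '[[[0,-5,0.3],[0,0,0],8.7],[[0,-5,0.3],[0,0,0],8.7],[[0,0,0],[0,0,0],8.7],[[0,0,0],[0,0,0],8.7]]'
python3 - <<'E'
from h import *
w=get_image("wrist");save("w2",w["pixels"],(180,40,500,260),2.5);np.save("w2.npy",w,allow_pickle=True)
p,Q=pose();print(p)
E
```

```text
t: 1.85
ee_pos: [596.6, 263.5, 250.0]
orientation: [-1.027, 1.317, 1.028]
ft_force: [-0.1, 0.5, -1.0]
width: 87.6
[596.44130469 263.46364256 250.21727044]
```

View pics/w2.png

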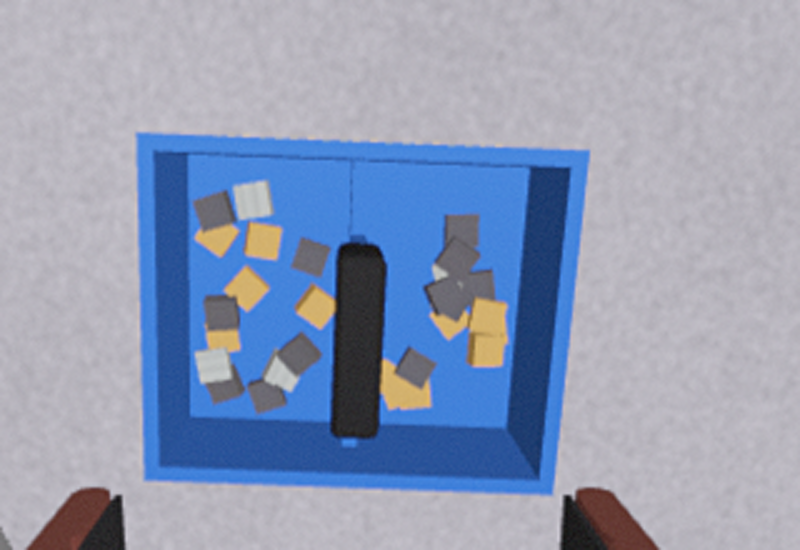

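The wrist picture shows the whole blue rim, with corners near (138,133), (588,151), (552,493) and (145,479) in the 2.5x crop. The black grip lies along the middle.

```bash
cat >> h.py <<'E'
def quad(c):
    """fit lines to the 4 sides of a contour's hull -> subpixel corners"""
    hull=cv2.convexHull(c);per=cv2.arcLength(hull,True)
    for e in np.linspace(.01,.1,40):
        q=cv2.approxPolyDP(hull,e*per,True)
        if len(q)==4:break
    q=q[:,0].astype(float);P=c[:,0].astype(float);L=[]
    for i in range(4):
        a,b=q[i],q[(i+1)%4];u=(b-a)/np.linalg.norm(b-a);n=np.array([-u[1],u[0]])
        s=(P-a)@u/np.linalg.norm(b-a);k=(abs((P-a)@n)<3.0)&(s>.08)&(s<.92)
        f=cv2.fitLine(P[k].astype(np.float32),cv2.DIST_HUBER,0,.01,.01).ravel();L.append(f)
    out=[]
    for i in range(4):
        f,g=L[i-1],L[i];t=np.linalg.solve(np.c_[f[:2],-g[:2]],g[2:]-f[2:]);out.append(f[2:]+t[0]*f[:2])
    return np.array(out)
E
python3 - <<'E'
from h import *
w=np.load("w2.npy",allow_pickle=True).item()
m=mask(w,[100,100,60],[125,255,255]);m[250:]=0
c=blobs(m,100)[0];q=quad(c);print(q.round(1))
P=onz(w,q,90);print(P.round(1),[np.linalg.norm(P[i]-P[i-1]).round(1) for i in range(4)],P.mean(0).round(1))
for i in range(4):d=P[i]-P[i-1];print(np.degrees(np.arctan2(d[1],d[0])).round(2))
# black grip top, z=140
m=mask(w,[0,0,0],[180,255,45])[60:225,300:345]
c=blobs(m,50)[0]+np.array([300,60]);r=cv2.minAreaRect(c);print(r,onz(w,r[0],140).round(1));b=onz(w,cv2.boxPoints(r),140);print(b.round(1))
E
```

```text
[[234.6  93.3]
 [414.9 100.3]
 [400.2 236.8]
 [237.7 231.2]]
[[498.9 213.2  90. ]
 [543.2 365.3  90. ]
 [666.  329.4  90. ]
 [622.  177.3  90. ]] [np.float64(128.2), np.float64(158.5), np.float64(128.0), np.float64(158.4)] [582.5 271.3  90. ]
163.76
73.79
-16.28
-106.14
((322.9676818847656, 175.88973999023438), (18.169809341430664, 76.09516143798828), 2.0825653076171875) [[579.6 272.2 140. ]]
[[607.6 256.6 140. ]
 [549.2 273.6 140. ]
 [553.1 286.9 140. ]
 [611.7 270.8 140. ]]
```

```bash
python3 - <<'E'
from h import *
a=np.radians(-16.2);plan([582.5,271.3,96],toolR([0,0,-1],[-np.sin(a),np.cos(a),0]))
E
```

```text
rows 3
[5.14, 0.51, 0.14] [0.7, -0.0, -0.0]
[5.14, 0.5, 0.14] [0.8, -0.0, -0.1]
[5.14, 0.52, 0.13] [0.7, -0.0, 0.0]
```

```bash
python3 -m crank '[[[0,1.53,0.41],[2.2,0,0],8.7],[[5.1,0,0],[0,0,0],8.7],[[5.1,0,0],[0,0,0],8.7],[[5.2,0,0],[0,0,0],8.7],[[0,0,0],[0,0,0],8.7]]'
python3 - <<'E'
from h import *
w=get_image("wrist");save("w3",w["pixels"])
p,Q=pose();print(p,Q.round(3).tolist())
E
```

```text
t: 2.52
ee_pos: [580.1, 269.7, 93.2]
orientation: [-0.998, 1.338, 1.002]
ft_force: [0.5, 1.1, 1.0]
width: 87.0
[582.39205543 270.49187155  96.08312552] [[-0.003, -0.96, 0.279], [-0.001, 0.279, 0.96], [-1.0, 0.003, -0.002]]
```

View pics/w3.png

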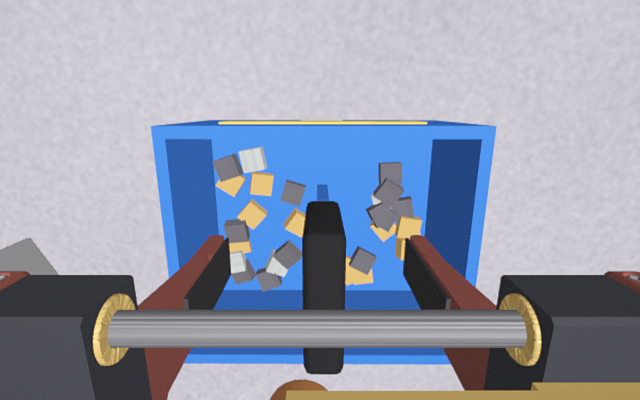

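The fingers stand either side of the black grip (323,290), and the jaws are level with the bin. Closing now.

```bash
python3 -m crank '[[[0,0,0],[0,0,0],0],[[0,0,0],[0,0,0],0],[[0,0,0],[0,0,0],0],[[0,0,0],[0,0,0],0],[[0,0,0],[0,0,0],0]]';python3 -m crank '[[[0,0,0],[0,0,0],0],[[0,0,0],[0,0,0],0],[[0,0,0],[0,0,0],0]]'; python3 - <<'E'
from h import *
w=get_image("wrist");save("w4",w["pixels"])
p,Q=pose();print(p,Q.round(3).tolist())
m=mask(w,[100,100,60],[125,255,255])
# rim front outer edge -> bin centre estimate
np.save("w4.npy",w,allow_pickle=True)
E
```

```text
t: 3.2
ee_pos: [584.4, 270.2, 96.9]
orientation: [-0.998, 1.33, 0.998]
ft_force: [0.1, 0.6, -0.4]
width: 40.1
t: 3.58
ee_pos: [584.4, 270.4, 96.6]
orientation: [-0.998, 1.33, 0.998]
ft_force: [0.3, 1.3, 0.0]
width: 15.7
[584.38166895 270.37916884  96.60874603] [[0.0, -0.96, 0.28], [0.0, 0.28, 0.96], [-1.0, -0.0, 0.0]]
```

View pics/w4.png

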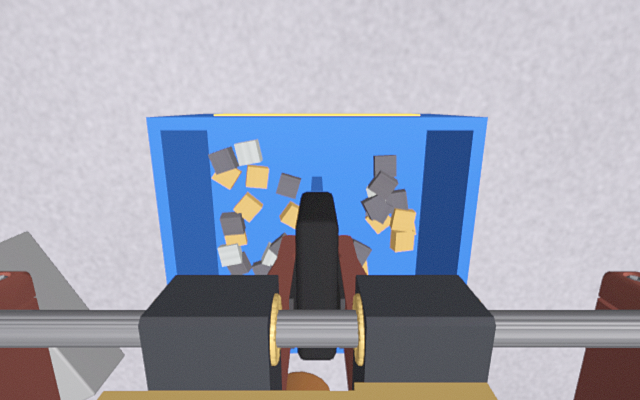

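Grip closed on the grip (15.7 mm wide), with the bin's front rim edge at row 117. Measuring where the bin sits in the tool frame, then lifting.

```bash
python3 - <<'E'
from h import *
w=np.load("w4.npy",allow_pickle=True).item();p,Q=pose()
m=mask(w,[100,100,60],[125,255,255]);c=blobs(m,1000)[0][:,0]
# top rim edge: below the yellow strip; find brightness transition rows per column
g=cv2.cvtColor(w["pixels"],cv2.COLOR_RGB2HSV)
for col in (170,190,440,460): print(col,[tuple(g[r,col]) for r in range(111,134,2)])
E
python3 -m crank '[[[-2,0,0],[0,0,0],0],[[-5,0,0],[0,0,0],0],[[-5,0,0],[0,0,0],0],[[0,0,0],[0,0,0],0]]'
```

```text
170 [(np.uint8(133), np.uint8(10), np.uint8(224)), (np.uint8(131), np.uint8(9), np.uint8(223)), (np.uint8(119), np.uint8(29), np.uint8(203)), (np.uint8(107), np.uint8(178), np.uint8(228)), (np.uint8(106), np.uint8(168), np.uint8(246)), (np.uint8(107), np.uint8(164), np.uint8(245)), (np.uint8(107), np.uint8(165), np.uint8(245)), (np.uint8(107), np.uint8(165), np.uint8(245)), (np.uint8(107), np.uint8(169), np.uint8(244)), (np.uint8(107), np.uint8(164), np.uint8(241)), (np.uint8(108), np.uint8(182), np.uint8(174)), (np.uint8(108), np.uint8(181), np.uint8(176))]
190 [(np.uint8(131), np.uint8(9), np.uint8(224)), (np.uint8(126), np.uint8(12), np.uint8(219)), (np.uint8(109), np.uint8(173), np.uint8(175)), (np.uint8(107), np.uint8(169), np.uint8(229)), (np.uint8(107), np.uint8(165), np.uint8(247)), (np.uint8(106), np.uint8(167), np.uint8(244)), (np.uint8(107), np.uint8(165), np.uint8(245)), (np.uint8(106), np.uint8(168), np.uint8(245)), (np.uint8(107), np.uint8(166), np.uint8(246)), (np.uint8(107), np.uint8(167), np.uint8(240)), (np.uint8(108), np.uint8(186), np.uint8(174)), (np.uint8(108), 
[... 575 characters left out ...]
(188), np.uint8(133))]
460 [(np.uint8(130), np.uint8(11), np.uint8(215)), (np.uint8(137), np.uint8(8), np.uint8(213)), (np.uint8(115), np.uint8(40), np.uint8(197)), (np.uint8(107), np.uint8(176), np.uint8(228)), (np.uint8(107), np.uint8(164), np.uint8(247)), (np.uint8(107), np.uint8(164), np.uint8(246)), (np.uint8(107), np.uint8(162), np.uint8(246)), (np.uint8(106), np.uint8(168), np.uint8(244)), (np.uint8(107), np.uint8(162), np.uint8(247)), (np.uint8(107), np.uint8(167), np.uint8(240)), (np.uint8(109), np.uint8(191), np.uint8(131)), (np.uint8(108), np.uint8(181), np.uint8(135))]
t: 4.12
ee_pos: [586.8, 271.3, 222.2]
orientation: [-0.998, 1.321, 0.995]
ft_force: [0.5, 0.4, -3.9]
width: 15.9
```

```bash
python3 -m crank '[[[0,0,0],[0,0,0],0],[[0,0,0],[0,0,0],0]]'; python3 - <<'E'
from h import *
w=np.load("w4.npy",allow_pickle=True).item();p=np.array([584.4,270.4,96.6]);a=np.radians(-16.2)
Q=toolR([0,0,-1],[-np.sin(a),np.cos(a),0])
P=onz(w,[[170,116.5],[460,116.5],[170,130.7],[460,130.7]],90);print((Q.T@(P-p).T).T.round(1))
w=get_image("wrist");save("w5",w["pixels"]);p,Q=pose();print(p,Q.round(3).tolist())
np.save("w5.npy",w,allow_pickle=True)
g=cv2.cvtColor(w["pixels"],cv2.COLOR_RGB2HSV)
for col in (170,190,440,460):
    r=[i for i in range(100,150) if g[i,col,2]>225 and g[i,col,1]>120]; print(col,r[0],r[-1])
s=get_image("scene");save("s5",s["pixels"],(300,50,560,270),2.5)
E
```

```text
t: 4.38
ee_pos: [583.0, 269.6, 214.7]
orientation: [-0.998, 1.334, 0.999]
ft_force: [0.2, -0.5, -5.2]
width: 16.2
[[  6.6  66.8 -68.6]
 [  6.6  66.5  66.3]
 [  6.6  60.3 -69.4]
 [  6.6  60.   67. ]]
[583.13852192 269.69359117 214.70766687] [[-0.003, -0.96, 0.28], [-0.002, 0.28, 0.96], [-1.0, 0.003, -0.002]]
170 117 129
190 117 129
440 117 129
460 117 129
```

View pics/s5.png

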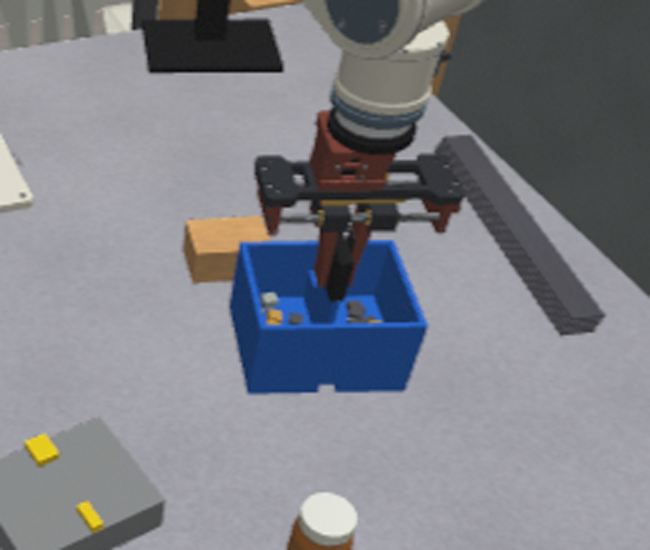

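The bin hangs level and is clear of the bench. Measuring the base from the top and scene cameras.

```bash
python3 - <<'E'
from h import *
for n in("top","scene"):
    im=get_image(n);px=im["pixels"].astype(int)
    for q in ([(305,160),(335,150),(270,160)] if n=="top" else [(320,245),(340,265),(290,290)]):print(n,q,px[q[1],q[0]])
    f=cv2.GaussianBlur(im["pixels"],(3,3),0).astype(int)
    m=((f[:,:,1]-f[:,:,2]>-2)&(f.max(2)>85)&(f.max(2)-f.min(2)<30)|(mask(im,[20,120,120],[35,255,255])>0)).astype(np.uint8)*255
    roi=np.zeros_like(m)
    if n=="top": roi[115:200,275:370]=1
    else: roi[205:290,275:380]=1
    m=m*roi;m=cv2.morphologyEx(m,cv2.MORPH_OPEN,np.ones((5,5)))
    cv2.imwrite(f"pics/m_{n}.png",m)
    c=blobs(m,300)[0];q=quad(c);P=onz(im,q,45);print(q.round(1).tolist(),P.round(1).tolist(),P.mean(0).round(1),[np.linalg.norm(P[i]-P[i-1]).round(1) for i in range(4)],[np.degrees(np.arctan2(*(P[i]-P[i-1])[1::-1])).round(1) for i in range(4)])
    for c in blobs(mask(im,[20,120,120],[35,255,255]),10): 
        mm=cv2.moments(c);print("key",onz(im,[mm["m10"]/mm["m00"],mm["m01"]/mm["m00"]],54).round(1),cv2.contourArea(c))
E
```

```text
top (305, 160) [140 145 139]
top (335, 150) [137 140 138]
top (270, 160) [153 154 159]
[[346.6000061035156, 124.80000305175781], [357.8999938964844, 173.6999969482422], [296.6000061035156, 186.60000610351562], [286.0, 137.89999389648438]] [[699.6, -81.8, 45.0], [571.1, -107.2, 45.0], [540.5, 48.4, 45.0], [667.2, 74.5, 45.0]] [619.6 -16.5  45. ] [np.float64(159.6), np.float64(130.9), np.float64(158.6), np.float64(129.3)] [np.float64(-78.3), np.float64(-168.8), np.float64(101.1), np.float64(11.6)]
key [[571.1 -26.2  54. ]] 113.0
key [[667.2  -7.2  54. ]] 48.5
scene (320, 245) [137 140 139]
scene (340, 265) [77 78 78]
scene (290, 290) [36 37 38]
[[339.5, 217.3000030517578], [360.6000061035156, 250.3000030517578], [310.0, 276.20001220703125], [287.0, 240.60000610351562]] [[545.6, 46.9, 45.0], [666.1, 59.9, 45.0], [700.7, -83.2, 45.0], [579.7, -107.8, 45.0]] [623.  -21.1  45. ] [np.float64(158.4), np.float64(121.2), np.float64(147.3), np.float64(123.5)] [np.float64(102.4), np.float64(6.2), np.float64(-76.4), np.float64(-168.5)]
key [[-322.9 -593.5   54. ]] 4341.5
key [[-581.8 -359.4   54. ]] 587.0
key [[-575.4 -837.3   54. ]] 528.0
key [[-796.  -356.5   54. ]] 362.0
key [[-1068.5  -354.     54. ]] 171.0
key [[-1244.4  -930.5    54. ]] 152.0
key [[-787.1 -155.7   54. ]] 131.5
key [[574.2 -27.7  54. ]] 95.5
key [[-573.5 -121.4   54. ]] 66.5
key [[670.5  -8.4  54. ]] 57.5
key [[-1046.6  -517.3    54. ]] 45.0
key [[-1220.8 -1037.6    54. ]] 38.5
key [[-580.6 -620.    54. ]] 29.5
key [[-1019.8  -139.     54. ]] 24.0
key [[-807.3 -672.1   54. ]] 18.5
key [[-341.6 -913.1   54. ]] 13.0
key [[-843.1 -503.3   54. ]] 12.0
key [[-1137.4  -526.1    54. ]] 10.5
```

```bash
python3 - <<'E'
from h import *
a=np.radians(11.4);plan([751,10,390],toolR([0,0,-1],[-np.sin(a),np.cos(a),0]),vmax=45)
E
```

```text
rows 8
[-2.18, -2.91, -2.54] [-3.5, -0.0, -0.0]
[-2.19, -2.76, -2.71] [-3.4, -0.0, -0.0]
[-2.18, -2.58, -2.87] [-3.5, -0.0, -0.0]
[-2.18, -2.41, -3.02] [-3.4, -0.0, -0.1]
[-2.18, -2.23, -3.16] [-3.5, -0.0, 0.0]
[-2.18, -2.03, -3.29] [-3.4, -0.0, 0.0]
[-2.18, -1.83, -3.41] [-3.5, -0.0, -0.0]
[-2.18, -1.62, -3.51] [-3.5, -0.1, -0.0]
```

```bash
python3 -m crank '[[[-2.2,-2.9,-2.5],[-3.5,0,0],0],[[-2.2,-2.8,-2.7],[-3.4,0,0],0],[[-2.2,-2.6,-2.9],[-3.5,0,0],0],[[-2.2,-2.4,-3.0],[-3.4,0,0],0]]'; python3 -m crank '[[[-2.2,-2.2,-3.2],[-3.5,0,0],0],[[-2.2,-2.0,-3.3],[-3.4,0,0],0],[[-2.2,-1.8,-3.4],[-3.5,0,0],0],[[-2.2,-1.6,-3.5],[-3.5,0,0],0]]'; python3 -m crank '[[[0,0,0],[0,0,0],0],[[0,0,0],[0,0,0],0],[[0,0,0],[0,0,0],0],[[0,0,0],[0,0,0],0]]'
python3 - <<'E'
from h import *
w=get_image("wrist");save("w6",w["pixels"]);np.save("w6.npy",w,allow_pickle=True)
p,Q=pose();print(p,Q.round(3).tolist())
E
```

```text
t: 5.08
ee_pos: [668.6, 139.4, 304.7]
orientation: [-1.179, 1.229, 1.18]
ft_force: [0.9, 1.3, -3.9]
width: 15.7
t: 5.58
ee_pos: [751.1, 8.9, 392.5]
orientation: [-1.355, 1.108, 1.357]
ft_force: [0.4, -0.5, -3.8]
width: 15.9
t: 6.08
ee_pos: [750.2, 10.9, 392.1]
orientation: [-1.355, 1.108, 1.357]
ft_force: [-0.0, -0.3, -4.6]
width: 15.9
[750.3667355   10.80048729 392.33011783] [[-0.001, -0.98, -0.199], [0.0, -0.199, 0.98], [-1.0, 0.001, 0.0]]
```

View pics/w6.png

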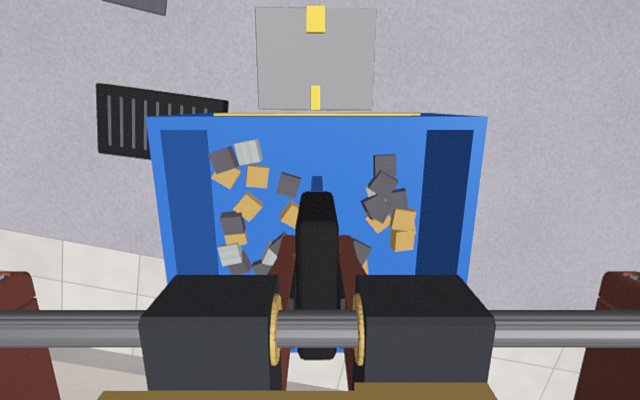

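The wrist camera shows the whole base: corners near (256,7), (377,9), (372,109) and (259,108), wide key (316,19), narrow key (316,97). The bin is in the same picture.

```bash
python3 - <<'E'
from h import *
im=np.load("w6.npy",allow_pickle=True).item();p,Q=pose()
px=im["pixels"];print(px[50,300],px[50,240],px[104:112,290].tolist())
f=cv2.GaussianBlur(px,(3,3),0).astype(int)
m=((f[:,:,2]-f[:,:,1]<4)&(f.max(2)>110)|(mask(im,[20,100,120],[35,255,255])>0)).astype(np.uint8)*255
m[111:]=0;m[:,:240]=0;m[:,395:]=0
m=cv2.morphologyEx(m,cv2.MORPH_OPEN,np.ones((5,5)));cv2.imwrite("pics/m6.png",m[:120,230:400])
c=blobs(m,300)[0];q=quad(c);P=onz(im,q,45);print(q.round(1).tolist(),P.round(1).tolist(),P.mean(0).round(1),[np.linalg.norm(P[i]-P[i-1]).round(1) for i in range(4)],[np.degrees(np.arctan2(*(P[i]-P[i-1])[1::-1])).round(1) for i in range(4)])
k=[]
for c in blobs(mask(im,[20,120,120],[35,255,255])[:112],10)[:4]:
    print(cv2.boundingRect(c));b=quad(c);K=onz(im,b,55);print("key",K.mean(0).round(1),[np.linalg.norm(K[i]-K[i-1]).round(1) for i in range(4)]);
    if 290<b.mean(0)[0]<340:k.append(K.mean(0))
d=k[1]-k[0];print(d,np.degrees(np.arctan2(d[1],d[0])),(k[0]+k[1])/2)
E
```

```text
[173 171 174] [188 186 193] [[171, 170, 173], [169, 168, 169], [170, 170, 171], [171, 170, 171], [165, 163, 165], [141, 141, 145], [158, 155, 165], [176, 175, 186]]
[[375.29998779296875, 8.300000190734863], [370.29998779296875, 108.0], [259.6000061035156, 108.0], [255.39999389648438, 8.0]] [[543.5, 46.7, 45.0], [667.1, 70.2, 45.0], [697.9, -81.8, 45.0], [574.3, -107.0, 45.0]] [620.7 -18.   45. ] [np.float64(156.7), np.float64(125.8), np.float64(155.1), np.float64(126.2)] [np.float64(101.3), np.float64(10.8), np.float64(-78.5), np.float64(-168.5)]
(306, 6, 19, 27)
key [573.9 -27.6  55. ] [np.float64(23.0), np.float64(30.4), np.float64(23.4), np.float64(30.4)]
(311, 86, 9, 24)
key [668.8  -8.5  55. ] [np.float64(10.8), np.float64(30.6), np.float64(11.2), np.float64(28.3)]
[94.86043992 19.10747897  0.        ] 11.388541869223056 [621.32805877 -18.01915153  55.        ]
```

```bash
python3 - <<'E'
import cv2
a=cv2.imread("pics/m6.png");b=cv2.imread("pics/w6.png")[:120,230:400]
import numpy as np
cv2.imwrite("pics/z6.png",cv2.resize(np.hstack([a,b]),None,fx=2.3,fy=2.3,interpolation=cv2.INTER_NEAREST))
E
```

```text
(no output)
```

View pics/z6.png

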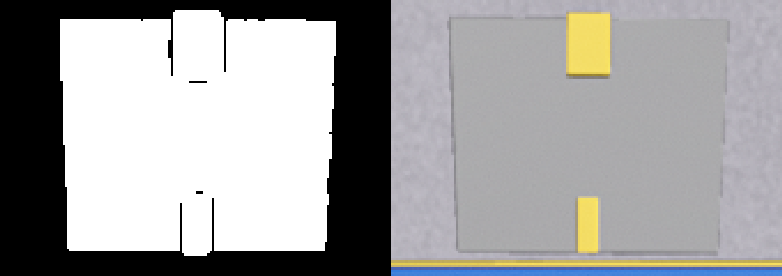

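```bash
python3 - <<'E'
from h import *
a=np.radians(11.4);T=toolR([0,0,-1],[-np.sin(a),np.cos(a),0]);plan([622.7,-18,170],T)
E
```

```text
rows 5
[4.45, 2.61, -0.06] [0.0, 0.0, -0.0]
[4.45, 2.62, -0.05] [0.0, 0.0, -0.0]
[4.44, 2.61, -0.06] [0.1, 0.0, -0.0]
[4.45, 2.62, -0.06] [-0.0, 0.0, -0.0]
[4.45, 2.61, -0.06] [-0.0, 0.0, -0.0]
```

```bash
python3 -m crank '[[[4.4,2.6,-0.1],[0,0,0],0],[[4.5,2.6,0],[0,0,0],0],[[4.4,2.6,-0.1],[0,0,0],0],[[4.5,2.7,0],[0,0,0],0],[[4.4,2.6,-0.1],[0,0,0],0]]'; python3 -m crank '[[[0,0,0],[0,0,0],0],[[0,0,0],[0,0,0],0],[[0,0,0],[0,0,0],0],[[0,0,0],[0,0,0],0]]'
python3 - <<'E'
from h import *
for n in("scene","top"):
    w=get_image(n);np.save(n+"7.npy",w,allow_pickle=True)
    save(n+"7",w["pixels"],(270,160,390,290) if n=="scene" else (260,90,390,220),4.5)
p,Q=pose();print(p,Q.round(3).tolist())
a=np.radians(11.4);T=toolR([0,0,-1],[-np.sin(a),np.cos(a),0]);plan([622.7,-18,160],T)
E
```

```text
t: 6.75
ee_pos: [622.0, -18.7, 169.8]
orientation: [-1.356, 1.107, 1.354]
ft_force: [0.5, 0.8, -4.3]
width: 15.8
t: 7.25
ee_pos: [624.3, -18.8, 172.0]
orientation: [-1.357, 1.106, 1.353]
ft_force: [0.4, -0.4, -4.2]
width: 16.1
[623.59019359 -18.85115789 171.42043518] [[0.001, -0.98, -0.199], [-0.0, -0.199, 0.98], [-1.0, -0.001, -0.0]]
rows 1
[1.14, 0.07, 0.1] [0.1, -0.0, 0.1]
```

View pics/scene7.png

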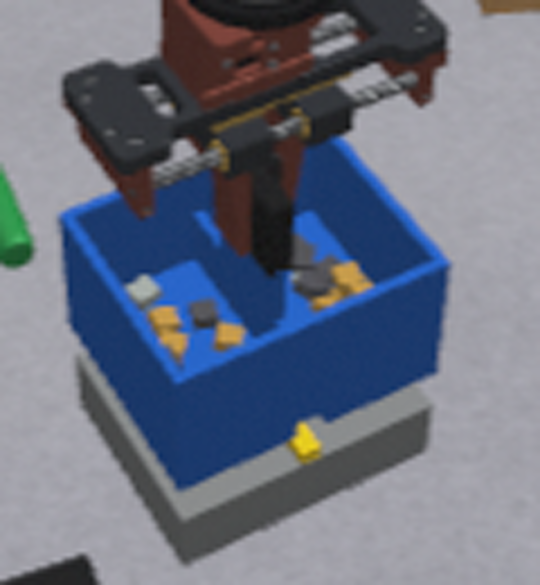

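View pics/top7.png

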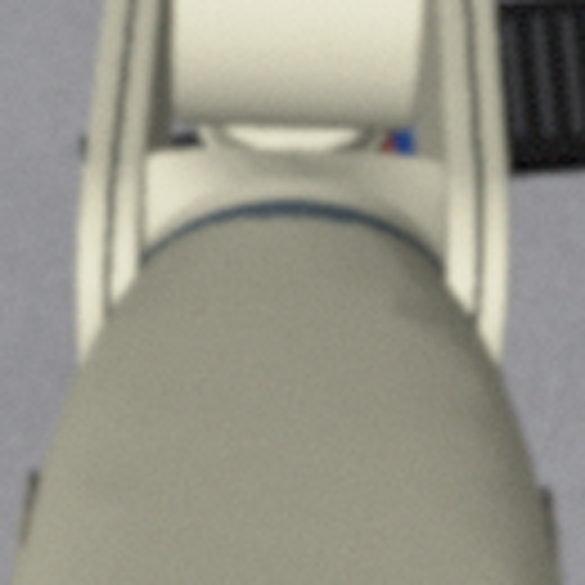

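```bash
python3 - <<'E'
from h import *
s=np.load("scene7.npy",allow_pickle=True).item()
p=np.array([623.3,-18.6,171.4]);a=np.radians(11.4);X=np.array([np.cos(a),np.sin(a),0]);Y=np.array([-np.sin(a),np.cos(a),0]);Z=np.array([0,0,1])
b=p-96.6*Z-1.7*X; base=np.array([621,-18,0.])
f=lambda o,x,y,z:(((proj(s,o+x*X+y*Y+z*Z)[0])-[270,160])*4.5).round(0)
print("bin bottom corners R,L",f(b,65,-80,0),f(b,65,80,0),"rim",f(b,65,-80,90),f(b,65,80,90))
print("notch bottom L/R",f(b,65,9,0),f(b,65,-9,0),"top",f(b,65,9,12),f(b,65,-9,12))
print("base top corners",f(base,65,-80,45),f(base,65,80,45),"key top",f(base,65,6.5,55),f(base,65,-6.5,55),f(base,33,6.5,55),f(base,33,-6.5,55))
i=s["pixels"];save("z7",i,(315,235,375,275),12)
E
```

```text
bin bottom corners R,L [177. 491.] [435. 372.] rim [174. 384.] [449. 263.]
notch bottom L/R [324. 424.] [295. 437.] top [325. 410.] [296. 423.]
base top corners [179. 523.] [432. 404.] key top [320. 446.] [299. 456.] [290. 405.] [269. 414.]
```

View pics/z7.png

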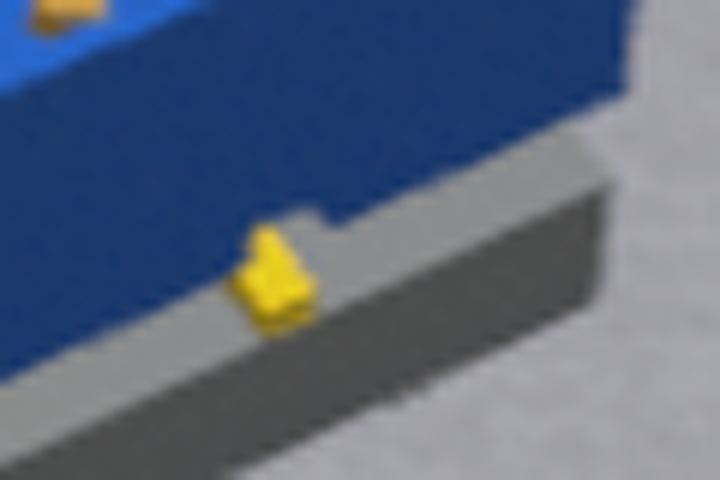

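```bash
python3 - <<'E'
from h import *
s=np.load("scene7.npy",allow_pickle=True).item();i=s["pixels"]
a=cv2.resize(i[250:285,295:328],None,fx=12,fy=12,interpolation=cv2.INTER_NEAREST);b=cv2.resize(i[235:270,340:373],None,fx=12,fy=12,interpolation=cv2.INTER_NEAREST)
cv2.imwrite("pics/z8.png",np.hstack([a,b])[:,:,::-1])
print("vert rows x-profile")
for r in (246,240): print(r,i[r,360:372].tolist())
for r in (253,256): print(r,i[r,358:370].tolist())
E
```

```text
vert rows x-profile
246 [[133, 135, 139], [136, 138, 140], [138, 140, 142], [149, 149, 155], [160, 160, 169], [160, 160, 168], [158, 157, 166], [156, 156, 165], [158, 158, 166], [157, 158, 166], [159, 158, 167], [162, 161, 169]]
240 [[27, 57, 108], [27, 57, 109], [28, 58, 109], [28, 57, 108], [27, 57, 109], [27, 57, 108], [41, 69, 114], [117, 122, 144], [159, 159, 167], [162, 162, 171], [163, 163, 171], [162, 162, 169]]
253 [[116, 118, 119], [92, 93, 94], [80, 81, 80], [79, 80, 80], [76, 77, 76], [77, 78, 78], [74, 75, 76], [112, 113, 116], [153, 154, 161], [161, 160, 170], [161, 161, 170], [162, 162, 171]]
256 [[76, 77, 77], [76, 78, 77], [76, 77, 77], [77, 78, 78], [76, 78, 77], [75, 77, 76], [85, 86, 87], [129, 129, 134], [159, 158, 167], [158, 158, 166], [157, 157, 165], [160, 160, 168]]
```

View pics/z8.png

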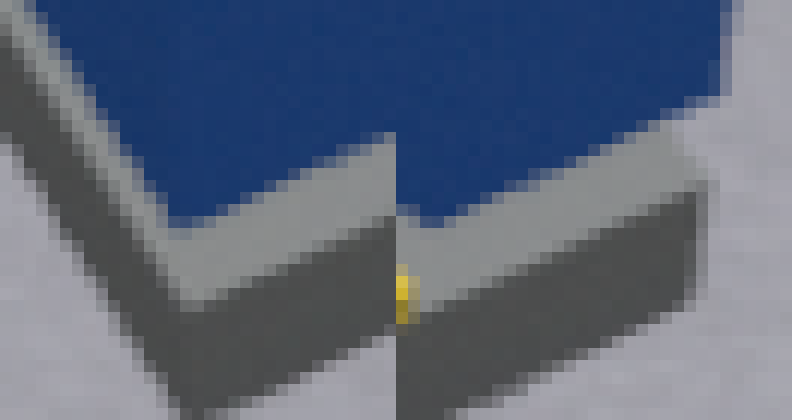

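Bin and base edges agree in the scene image to about 0.4 px, around 1 mm, which is within the notch play. Lowering in small steps.

```bash
python3 -m crank '[[[1.0,0.08,0],[0,0,0],0],[[0.8,0,0],[0,0,0],0],[[0,0,0],[0,0,0],0],[[0,0,0],[0,0,0],0]]'; python3 -c "
from h import *
o=get_obs();print(o['ee_pos'],o['ft_force'],o['moment'])"
```

```text
t: 7.85
ee_pos: [622.1, -19.1, 152.5]
orientation: [-1.355, 1.108, 1.355]
ft_force: [0.1, 0.4, -3.6]
width: 15.7
[622.14561669 -19.13131332 152.4952605 ] [ 0.13937578  0.35658364 -3.60762298] [ 0.05818566 -0.02381579 -0.02151641]
```

```bash
python3 -m crank '[[[0.3,0,0],[0,0,0],0],[[0.3,0,0],[0,0,0],0],[[0,0,0],[0,0,0],0]]'; python3 -m crank '[[[0.2,0,0],[0,0,0],0],[[0,0,0],[0,0,0],0]]'
```

```text
t: 8.22
ee_pos: [621.9, -19.1, 146.4]
orientation: [-1.355, 1.108, 1.355]
ft_force: [0.2, 0.1, -4.3]
width: 15.8
t: 8.48
ee_pos: [622.0, -19.1, 144.5]
orientation: [-1.355, 1.108, 1.355]
ft_force: [-0.7, 0.4, -3.9]
width: 15.9
```

Bin's underside is now about 3 mm above the base top with no contact force, so the keys are in the notches. Going down the rest.

```bash
python3 -m crank '[[[0.15,0,0],[0,0,0],0],[[0.1,0,0],[0,0,0],0],[[0,0,0],[0,0,0],0]]'; python3 -m crank '[[[0.1,0,0],[0,0,0],0],[[0,0,0],[0,0,0],0]]'
python3 - <<'E'
from h import *
s=get_image("scene");save("s9",s["pixels"],(280,180,380,285),5.5)
E
```

```text
t: 8.85
ee_pos: [622.0, -19.1, 142.0]
orientation: [-1.355, 1.108, 1.355]
ft_force: [-0.6, 0.1, -4.1]
width: 15.6
t: 9.1
ee_pos: [622.3, -19.1, 141.7]
orientation: [-1.355, 1.108, 1.354]
ft_force: [-1.3, 0.2, 1.5]
width: 15.7
```

View pics/s9.png

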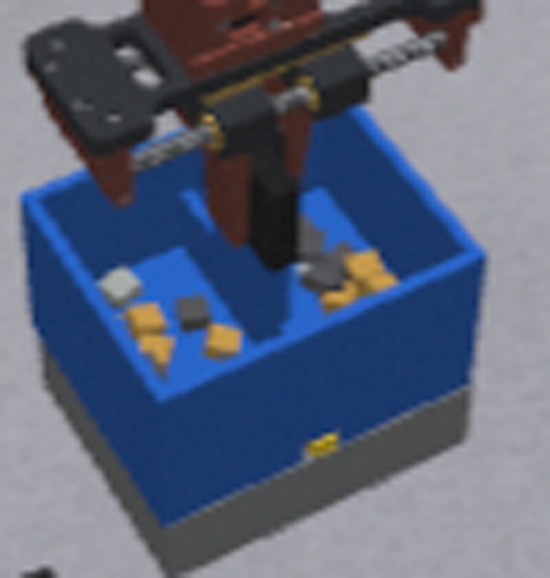

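Seated: TCP z is 141.7 against 141.6 expected, the force has risen to +1.5 N, and the yellow key shows flush in the notch at (322,445). Letting go and rising.

```bash
python3 -m crank '[[[0,0,0],[0,0,0],2],[[0,0,0],[0,0,0],4],[[0,0,0],[0,0,0],5],[[0,0,0],[0,0,0],5]]'; python3 -m crank '[[[-3,0,0],[0,0,0],5],[[-5,0,0],[0,0,0],5],[[-5,0,0],[0,0,0],5],[[-2,0,0],[0,0,0],6],[[0,0,0],[0,0,0],6]]'
python3 - <<'E'
from h import *
w=get_image("wrist");save("w10",w["pixels"]);s=get_image("scene");save("s10",s["pixels"],(160,150,400,300),3.3)
p,Q=pose();print(p)
E
```

```text
t: 9.65
ee_pos: [622.2, -19.1, 141.2]
orientation: [-1.355, 1.108, 1.355]
ft_force: [0.0, -0.3, 0.3]
width: 46.6
t: 10.28
ee_pos: [623.1, -19.2, 293.0]
orientation: [-1.357, 1.106, 1.352]
ft_force: [-0.5, 0.6, -0.5]
width: 59.3
[621.57899352 -19.06885718 290.16817847]
```

View pics/w10.png

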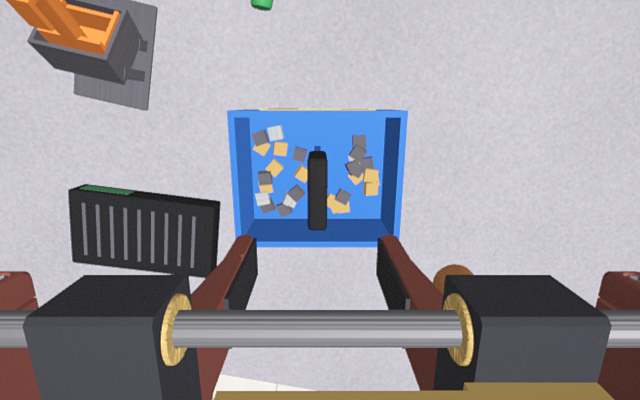

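View pics/s10.png

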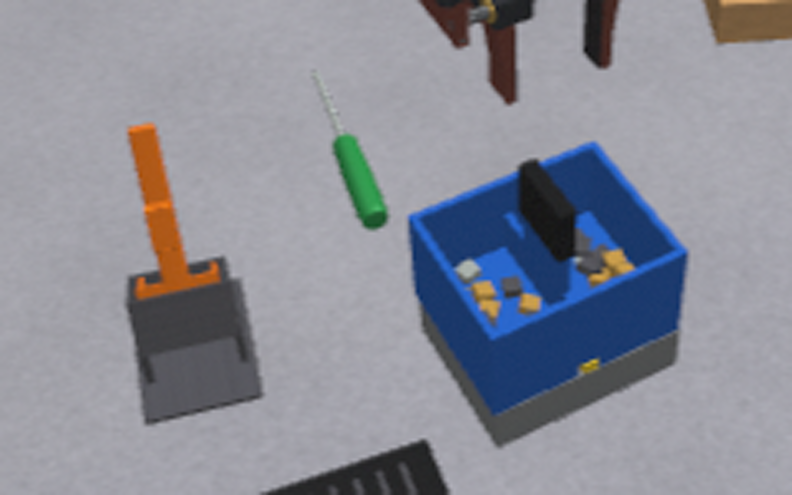

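The bin is seated and released, with its rim corners in the wrist picture near (229,110), (407,111), (400,246) and (237,246). The scoop stands upper left in the wrist view, and in the scene view its handle runs from (203,188) to (213,233). Measuring both.

```bash
python3 - <<'E'
from h import *
w=get_image("wrist");np.save("w10.npy",w,allow_pickle=True)
m=mask(w,[100,100,60],[125,255,255]);m[255:]=0
c=blobs(m,100)[0];q=quad(c);P=onz(w,q,135);print("rim",q.round(1).tolist(),P.round(1).tolist(),[np.linalg.norm(P[i]-P[i-1]).round(1) for i in range(4)],P.mean(0).round(1),[np.degrees(np.arctan2(*(P[i]-P[i-1])[1::-1])).round(1) for i in range(4)])
t=get_image("top");s=get_image("scene")
np.save("t10.npy",t,allow_pickle=True);np.save("s10.npy",s,allow_pickle=True)
for n,im in(("top",t),("scene",s)):
    for c in blobs(mask(im,[5,180,120],[16,255,255]),30): print(n,cv2.contourArea(c),cv2.boundingRect(c))
a=cv2.resize(t["pixels"][150:220,400:460],None,fx=6.5,fy=6.5,interpolation=cv2.INTER_CUBIC);b=cv2.resize(s["pixels"][180:250,190:250],None,fx=6.5,fy=6.5,interpolation=cv2.INTER_CUBIC)
cv2.imwrite("pics/z10.png",np.hstack([a,b])[:,:,::-1])
save("z10w",w["pixels"],(0,0,170,120),4.5)
E
```

```text
rim [[406.8999938964844, 113.0], [398.3999938964844, 239.10000610351562], [234.10000610351562, 238.10000610351562], [226.0, 113.0]] [[541.3, 44.6, 135.0], [656.8, 67.6, 135.0], [687.0, -87.7, 135.0], [572.6, -110.7, 135.0]] [np.float64(158.3), np.float64(117.8), np.float64(158.2), np.float64(116.6)] [614.4 -21.5 135. ] [np.float64(101.4), np.float64(11.3), np.float64(-79.0), np.float64(-168.6)]
top 473.5 (417, 181, 31, 27)
scene 367.0 (199, 188, 27, 52)
```

View pics/z10.png

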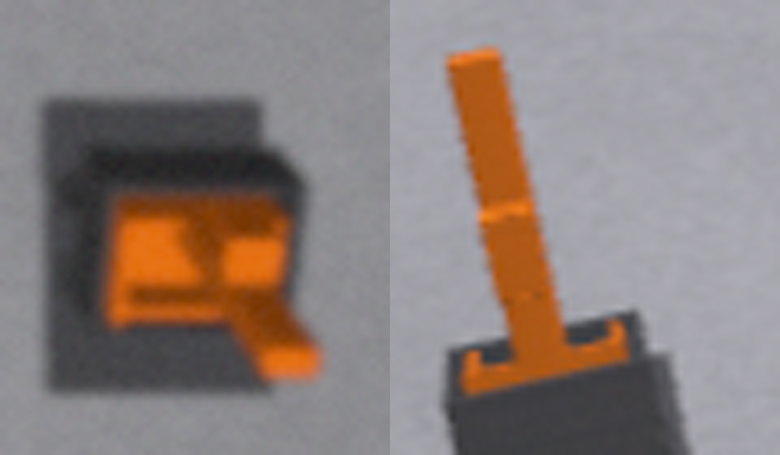

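View pics/z10w.png

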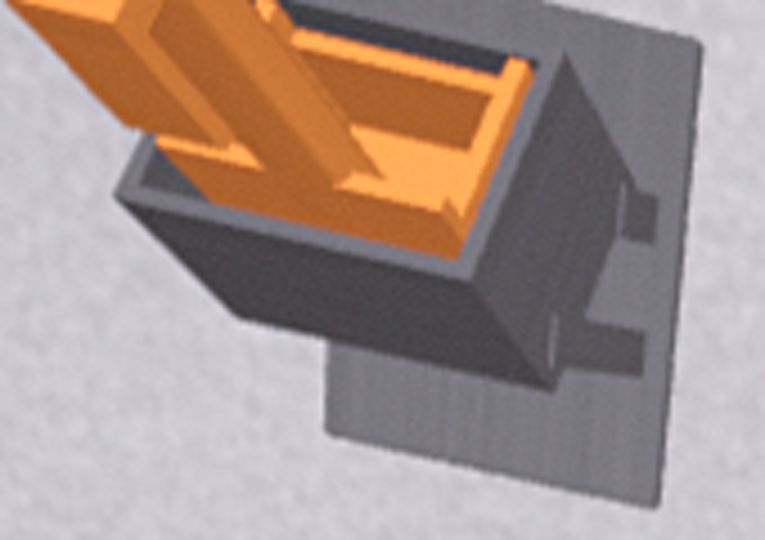

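```bash
python3 - <<'E'
from h import *
t=np.load("t10.npy",allow_pickle=True).item();s=np.load("s10.npy",allow_pickle=True).item();w=np.load("w10.npy",allow_pickle=True).item()
T=lambda x,y:(400+x/6.5-.5,150+y/6.5-.5);S=lambda x,y:(190+(x-390)/6.5-.5,180+y/6.5-.5)
P,e=tri(t,T(292,362),s,S(475,57));print("handle end",P.round(1),e.round(1))
H,e=tri(t,T(252,240),s,S(506,213));print("hook bridge top?",H.round(1),e.round(1))
W=lambda x,y:(x/4.5-.5,y/4.5-.5)
# foot plate corner points via wrist, z~5
pl=onz(w,[W(702,40),W(655,508),W(326,434)],5);print("plate",pl.round(1),np.linalg.norm(pl[0]-pl[1]),np.linalg.norm(pl[1]-pl[2]))
d=pl[1]-pl[2];print("y-edge yaw",np.degrees(np.arctan2(d[1],d[0]))-90);d=pl[1]-pl[0];print("x-edge",np.degrees(np.arctan2(d[1],d[0])))
E
```

```text
handle end [ 473.2 -280.5  184.7] 0.7
hook bridge top? [ 520.  -281.   148.2] 3.0
plate [[ 481.5 -236.5    5. ]
 [ 600.1 -240.     5. ]
 [ 598.2 -328.7    5. ]] 118.6451934298982 88.73659831078734
y-edge yaw -1.2413706200424883
x-edge -1.6613394924433196
```

```bash
python3 - <<'E'
from h import *
a=np.radians(-1.4);X=np.array([np.cos(a),np.sin(a),0]);Y=np.array([-np.sin(a),np.cos(a),0])
zs=-.5*X+np.cos(np.pi/6)*np.array([0,0,1.]);end=np.array([473.2,-280.5,184.7]);mid=end-82.5*zs
T=toolR(-zs,Y);p,Q=pose();print(p,mid)
plan(mid+169*zs,T,vmax=40,wmax=6)
E
```

```text
[621.35306353 -19.08503382 289.41892898] [ 514.43768645 -281.50782735  113.25290419]
rows 9
[0.34, 2.66, -2.41] [1.4, 0.4, -3.3]
[0.2, 2.61, -2.48] [1.4, 0.4, -3.4]
[0.07, 2.56, -2.54] [1.4, 0.3, -3.3]
[-0.07, 2.5, -2.6] [1.4, 0.4, -3.3]
[-0.19, 2.42, -2.66] [1.4, 0.4, -3.4]
[-0.31, 2.35, -2.72] [1.4, 0.4, -3.3]
[-0.43, 2.25, -2.78] [1.4, 0.3, -3.4]
[-0.54, 2.16, -2.84] [1.4, 0.4, -3.3]
[-0.64, 2.06, -2.89] [1.4, 0.4, -3.3]
```

```bash
python3 -m crank '[[[0.3,2.7,-2.4],[1.4,0.4,-3.3],6],[[0.2,2.6,-2.5],[1.4,0.4,-3.4],7],[[0.1,2.6,-2.5],[1.4,0.3,-3.3],7],[[-0.1,2.5,-2.6],[1.4,0.4,-3.3],7],[[-0.2,2.4,-2.7],[1.4,0.4,-3.4],7]]'; python3 -m crank '[[[-0.3,2.4,-2.7],[1.4,0.4,-3.3],7],[[-0.4,2.2,-2.8],[1.4,0.3,-3.4],7],[[-0.5,2.2,-2.8],[1.4,0.4,-3.3],7],[[-0.6,2.0,-2.9],[1.4,0.4,-3.3],7],[[0,0,0],[0,0,0],7]]'; python3 -m crank '[[[0,0,0],[0,0,0],7],[[0,0,0],[0,0,0],7]]'
python3 - <<'E'
from h import *
w=get_image("wrist");save("w11",w["pixels"]);np.save("w11.npy",w,allow_pickle=True)
p,Q=pose();print(p,Q.round(3).tolist(),get_obs()["qpos"].round(2))
E
```

```text
t: 11.15
ee_pos: [514.2, -164.6, 273.8]
orientation: [-1.391, 0.955, 1.04]
ft_force: [0.4, -0.8, -0.1]
width: 70.1
t: 11.78
ee_pos: [447.3, -260.6, 276.5]
orientation: [-1.385, 0.896, 0.793]
ft_force: [0.3, 1.0, -0.8]
width: 70.3
t: 12.02
ee_pos: [448.2, -259.4, 276.1]
orientation: [-1.385, 0.894, 0.795]
ft_force: [0.1, -0.8, 0.1]
width: 70.2
[ 448.11127292 -259.37969243  276.05639674] [[0.463, -0.884, 0.06], [-0.045, 0.044, 0.998], [-0.885, -0.465, -0.019]] [-0.71  0.04  2.09  0.46  0.65 -2.54]
```

View pics/w11.png

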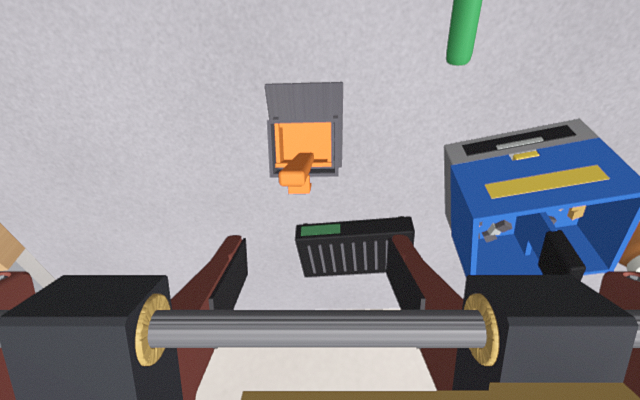

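Joint 6 has reached its range end, so I'll make the half turn about the tool axis here, which gives the same grasp with joint 6 mid-range. The picture shows the scoop handle's end at (290,183) and the holster at (305,130).

```bash
python3 -m crank '[[[0,0,0],[8,0,0],7],[[0,0,0],[10,0,0],7]]'; python3 -c "
from h import *
o=get_obs();print(o['qpos'].round(4),o['ee_pos'].round(1))"
```

```text
t: 12.32
ee_pos: [447.9, -259.5, 276.0]
orientation: [-1.103, 0.975, 0.62]
ft_force: [0.0, 0.2, 0.2]
width: 70.1
[-0.709   0.0407  2.0946  0.4564  0.6515 -2.2211] [ 447.9 -259.5  276. ]
```

```bash
R='[0,0,0],[10.5,0,0],7'; python3 -m crank '[[[0,0,0],[10.5,0,0],7],[[0,0,0],[10.5,0,0],7],[[0,0,0],[10.5,0,0],7],[[0,0,0],[10.5,0,0],7],[[0,0,0],[10.5,0,0],7]]'; python3 -m crank '[[[0,0,0],[10.5,0,0],7],[[0,0,0],[10.5,0,0],7],[[0,0,0],[10.5,0,0],7],[[0,0,0],[10.5,0,0],7],[[0,0,0],[10.5,0,0],7]]';  python3 -m crank '[[[0,0,0],[10.5,0,0],7],[[0,0,0],[10.5,0,0],7],[[0,0,0],[10.5,0,0],7],[[0,0,0],[10.5,0,0],7],[[0,0,0],[10,0,0],7]]'; python3 -m crank '[[[0,0,0],[0,0,0],7],[[0,0,0],[0,0,0],7]]'
python3 - <<'E'
from h import *
w=get_image("wrist");save("w12",w["pixels"]);np.save("w12.npy",w,allow_pickle=True)
p,Q=pose();print(p,Q.round(3).tolist(),get_obs()["qpos"].round(2))
E
```

```text
t: 12.95
ee_pos: [447.9, -259.5, 276.0]
orientation: [-0.285, 1.087, 0.118]
ft_force: [-0.5, -0.1, 0.0]
width: 70.4
t: 13.58
ee_pos: [447.9, -259.5, 276.0]
orientation: [0.538, 1.038, -0.379]
ft_force: [-0.2, -0.4, -0.4]
width: 70.0
t: 14.2
ee_pos: [447.9, -259.6, 276.0]
orientation: [1.343, 0.826, -0.857]
ft_force: [-0.6, 0.1, 0.1]
width: 70.3
t: 14.45
ee_pos: [447.7, -259.7, 276.0]
orientation: [1.336, 0.828, -0.853]
ft_force: [-0.1, -0.5, -0.4]
width: 70.0
[ 447.63056641 -259.82748621  276.01141993] [[0.463, 0.886, 0.019], [-0.045, 0.045, -0.998], [-0.885, 0.461, 0.061]] [-0.71  0.04  2.09  0.46  0.65  0.51]
```

View pics/w12.png

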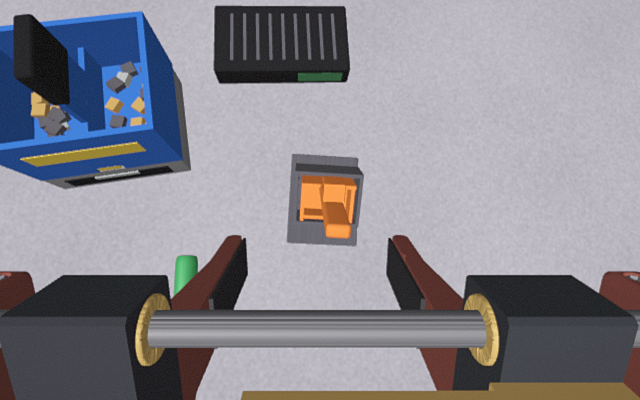

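Now the wrist camera looks from above: the handle end is at (337,230) and the cup at (328,200). Moving to a pre-grasp on the handle axis, about 40 mm short of the end.

```bash
cat > sc.py <<'E'
from h import *
a=np.radians(-1.4);X=np.array([np.cos(a),np.sin(a),0]);Y=np.array([-np.sin(a),np.cos(a),0])
zs=-.5*X+np.cos(np.pi/6)*np.array([0,0,1.]);xs=np.cos(np.pi/6)*X+.5*np.array([0,0,1.])
end=np.array([473.2,-280.5,184.7]);mid=end-82.5*zs
T=toolR(-zs,-Y)
E
python3 - <<'E'
from sc import *
w=np.load("w12.npy",allow_pickle=True).item()
print(proj(w,end),proj(w,mid+25.5*zs+23*xs))
plan(mid+125*zs,T,vmax=40,wmax=6)
save("z12",w["pixels"],(270,140,390,255),5)
E
```

```text
[[336.03567777 230.9419316 ]] [[332.90175511 183.18795202]]
rows 2
[2.56, -1.11, 0.84] [1.9, 0.9, 1.2]
[2.52, -1.13, 0.93] [1.9, 1.0, 1.2]
```

View pics/z12.png

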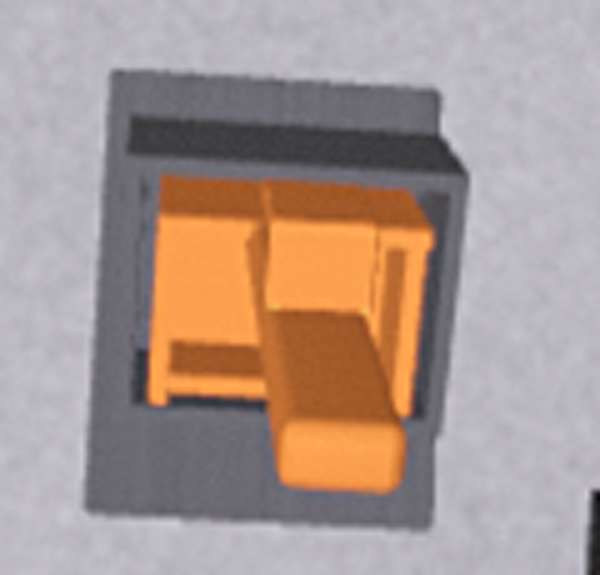

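```bash
sed -i 's/-280.5,184.7/-281.5,184.5/' sc.py; python3 -m crank '[[[2.6,-1.1,0.9],[1.9,0.9,1.2],8.7],[[2.5,-1.1,1.0],[1.9,1.0,1.2],8.7],[[0,0,0],[0,0,0],8.7],[[0,0,0],[0,0,0],8.7]]'
python3 - <<'E'
from sc import *
w=get_image("wrist");save("w13",w["pixels"]);np.save("w13.npy",w,allow_pickle=True)
p,Q=pose();print(p,Q.round(3).tolist(),get_obs()["qpos"].round(2));print("end in tool",Q.T@(end-p))
print(proj(w,end),proj(w,mid+25.5*zs+23*xs),proj(w,mid+25.5*zs+6*xs))
E
```

```text
t: 15.0
ee_pos: [452.4, -281.5, 222.2]
orientation: [1.426, 0.799, -0.835]
ft_force: [0.1, 0.0, -0.2]
width: 87.2
[ 452.62949661 -281.50028507  222.63812257] [[0.5, 0.865, -0.025], [-0.013, -0.022, -1.0], [-0.866, 0.501, 0.0]] [-0.78  0.16  2.12  0.69  0.57  0.28]
end in tool [43.30962825 -1.28961869 -0.52439247]
[[314.66532634 229.31732274]] [[314.93316532 174.94645838]] [[315.00606489 196.71920067]]
```

View pics/w13.png

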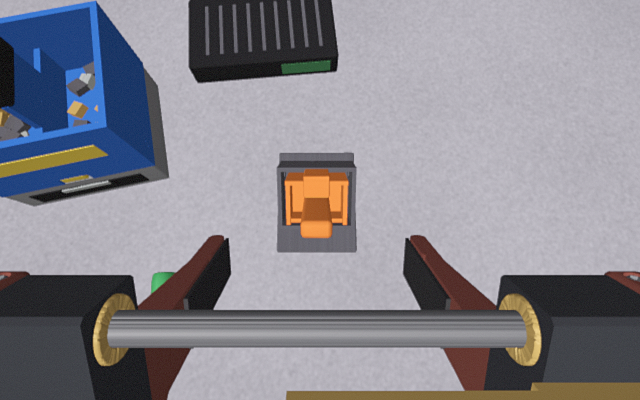

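The tool axis runs down the handle (end at (316,229), hook bridge at (316,175), both within 2 px of prediction). Advancing along the axis.

```bash
python3 -m crank '[[[2.9,-0.12,-0.05],[0,0,0],8.7],[[2.9,0,0],[0,0,0],8.7],[[2.9,0,0],[0,0,0],8.7],[[0,0,0],[0,0,0],8.7]]'
python3 - <<'E'
from sc import *
w=get_image("wrist");save("w14",w["pixels"]);s=get_image("scene");save("s14",s["pixels"],(160,130,300,270),4)
p,Q=pose();print(p,get_obs()["ft_force"]);print("mid in tool",Q.T@(mid-p))
E
```

```text
t: 15.55
ee_pos: [495.2, -281.2, 145.4]
orientation: [1.427, 0.801, -0.834]
ft_force: [-1.0, 0.2, -0.5]
width: 87.1
[ 495.02267448 -281.80636112  146.80336514] [-0.04938206 -0.88455288  0.59231347]
mid in tool [38.94183685 -0.08666075  0.2327922 ]
```

View pics/w14.png

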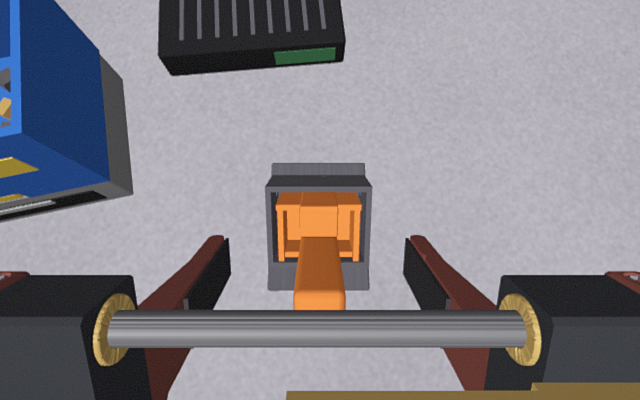

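View pics/s14.png

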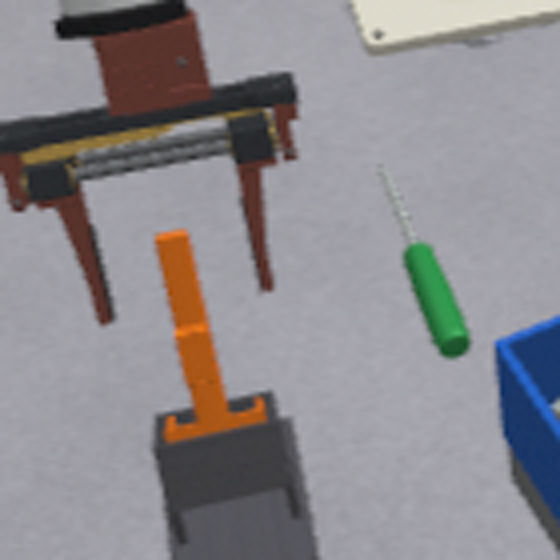

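The handle (320,270) is centred between the fingers, with the fingertips above the hook. Closing.

```bash
python3 -m crank '[[[0,0,0],[0,0,0],0],[[0,0,0],[0,0,0],0],[[0,0,0],[0,0,0],0],[[0,0,0],[0,0,0],0],[[0,0,0],[0,0,0],0]]';python3 -m crank '[[[0,0,0],[0,0,0],0],[[0,0,0],[0,0,0],0],[[0,0,0],[0,0,0],0]]'; python3 -c "
from h import *
p,Q=pose();print(p,Q.round(3).tolist(),get_obs()['ft_force'])"
```

```text
t: 16.27
ee_pos: [494.7, -282.0, 145.7]
orientation: [1.427, 0.799, -0.835]
ft_force: [1.4, 0.4, 0.5]
width: 40.5
t: 16.65
ee_pos: [494.7, -281.9, 145.6]
orientation: [1.427, 0.799, -0.835]
ft_force: [0.2, 0.4, -0.3]
width: 20.1
[ 494.70993093 -281.94329429  145.58368243] [[0.5, 0.866, -0.026], [-0.012, -0.024, -1.0], [-0.866, 0.5, -0.002]] [ 0.18551146  0.42059765 -0.27973452]
```

```bash
python3 -m crank '[[[-0.5,0,0],[0,0,0],0],[[-1,0,0],[0,0,0],0],[[-1,0,0],[0,0,0],0],[[-1,0,0],[0,0,0],0]]'; python3 -m crank '[[[-1.5,0,0],[0,0,0],0],[[-2,0,0],[0,0,0],0],[[-3,0,0],[0,0,0],0],[[0,0,0],[0,0,0],0],[[0,0,0],[0,0,0],0]]'
python3 - <<'E'
from h import *
w=get_image("wrist");save("w15",w["pixels"]);np.save("w15.npy",w,allow_pickle=True);s=get_image("scene");save("s15",s["pixels"],(160,90,360,270),3.3)
p,Q=pose();print(p,Q.round(3).tolist(),get_obs()["ft_force"],get_obs()["qpos"].round(2))
E
```

```text
t: 17.15
ee_pos: [476.7, -281.6, 176.7]
orientation: [1.427, 0.799, -0.835]
ft_force: [-0.5, -0.1, -1.3]
width: 19.9
t: 17.77
ee_pos: [444.6, -280.8, 232.0]
orientation: [1.427, 0.799, -0.836]
ft_force: [-0.3, 0.1, -0.8]
width: 19.9
[ 444.63223695 -280.43446132  231.34142804] [[0.499, 0.866, -0.026], [-0.011, -0.024, -1.0], [-0.867, 0.499, -0.002]] [ 0.00454526  1.02727854 -1.50060998] [-0.79  0.14  2.13  0.67  0.59  0.29]
```

View pics/w15.png

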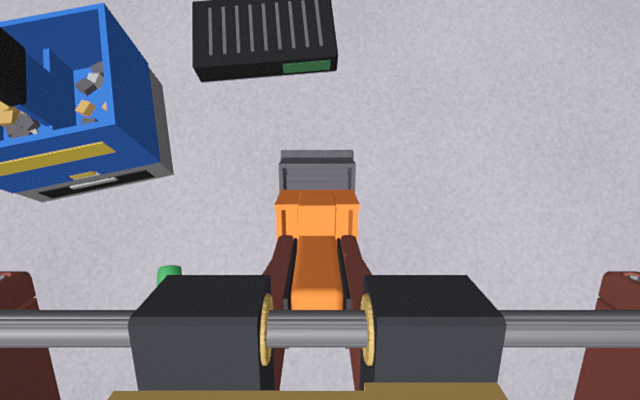

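View pics/s15.png

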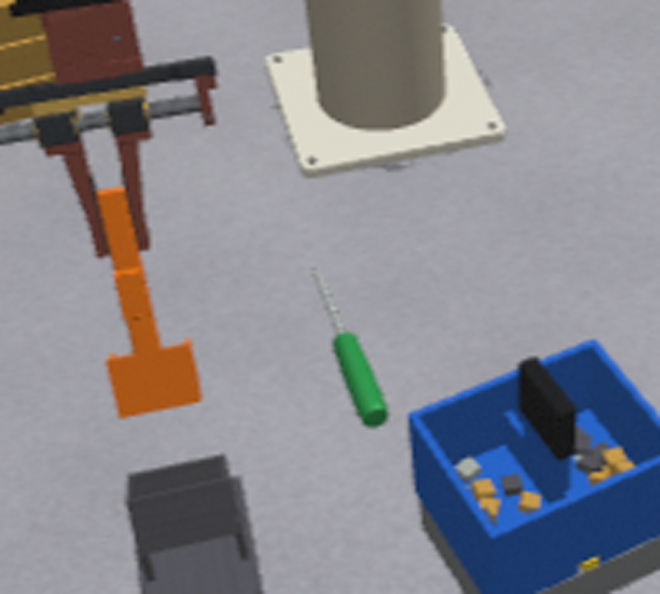

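The scoop is out and held straight. In the wrist picture the hook bridge spans (300..336, 192..236); comparing that with prediction to find the hook's place in the tool frame.

```bash
python3 - <<'E'
from sc import *
w=np.load("w15.npy",allow_pickle=True).item();p=np.array([444.6,-280.5,231.4]);Q=T
p0=np.array([494.7,-281.95,145.5]);print("mid in tool",T.T@(mid-p0))
m=np.array([39.3,0,0]);f=lambda x,y,z:proj(w,p+Q@(m+np.array([-z,x,-y])))[0].round(1)
print("bridge rear-top edge",f(23,10,25.5),f(23,-10,25.5),"front",f(6,10,25.5),f(6,-10,25.5),"end back",f(6,10,82.5),f(6,-10,82.5))
print("cup top rear (z=-82.5+45)",f(6,30,-37.5),f(6,-30,-37.5),"cup bottom rear",f(6,30,-82.5),f(6,-30,-82.5))
save("z15",w["pixels"],(260,140,380,320),4)
E
```

```text
mid in tool [37.972721    0.87649044  0.07542616]
bridge rear-top edge [295.5 205.5] [333.9 205.3] front [296.1 236.2] [333.6 236. ] end back [287.6 290.6] [340.8 290.4]
cup top rear (z=-82.5+45) [272.8 204.2] [357.8 203.9] cup bottom rear [279.3 189.5] [351.6 189.2]
```

View pics/z15.png

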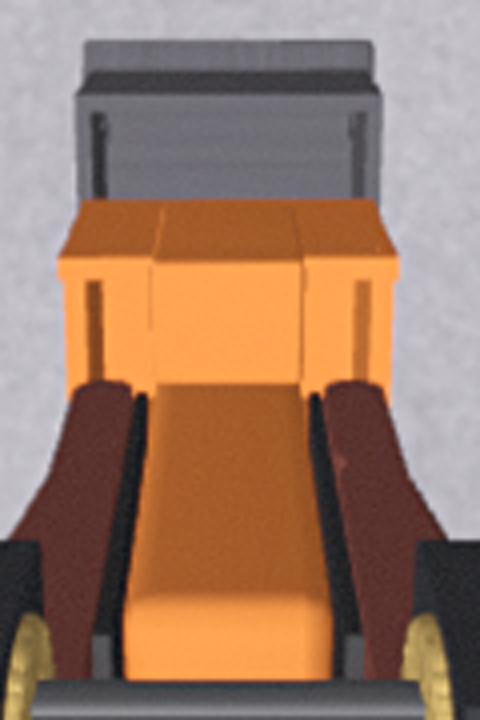

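```bash
cat > hang.py <<'E'
from h import *
b=np.radians(11.4);Xb=np.array([np.cos(b),np.sin(b),0]);Yb=np.array([-np.sin(b),np.cos(b),0])
H=np.array([559.8,-31.7,135.]);TH=toolR([0,0,-1],-Yb);hk=np.array([21.8,12,0.5])
def tcp(dx=0,dy=0,dz=0): return H+dx*Xb+dy*Yb+np.array([0,0,dz])-TH@hk
E
python3 - <<'E'
from hang import *
print(tcp(),TH.round(2).tolist());plan(tcp(-50,0,85),TH,vmax=35,wmax=6)
E
```

```text
[547.93791723 -33.5817525  156.8       ] [[0.0, 0.98, 0.2], [0.0, 0.2, -0.98], [-1.0, 0.0, 0.0]]
rows 7
[0.22, 0.66, -3.4] [-1.8, 0.5, -4.3]
[0.19, 0.79, -3.39] [-1.8, 0.4, -4.2]
[0.16, 0.91, -3.35] [-1.8, 0.5, -4.3]
[0.11, 1.02, -3.32] [-1.8, 0.4, -4.2]
[0.06, 1.13, -3.29] [-1.8, 0.5, -4.3]
[-0.0, 1.24, -3.24] [-1.8, 0.5, -4.3]
[-0.07, 1.33, -3.21] [-1.9, 0.4, -4.2]
```

```bash
python3 -m crank '[[[0.2,0.7,-3.4],[-1.8,0.5,-4.3],0],[[0.2,0.8,-3.4],[-1.8,0.4,-4.2],0],[[0.2,0.9,-3.3],[-1.8,0.5,-4.3],0],[[0.1,1.0,-3.3],[-1.8,0.4,-4.2],0]]'; python3 -m crank '[[[0,1.1,-3.3],[-1.8,0.5,-4.3],0],[[0,1.2,-3.3],[-1.8,0.5,-4.3],0],[[-0.1,1.3,-3.2],[-1.9,0.4,-4.2],0],[[0,0,0],[0,0,0],0],[[0,0,0],[0,0,0],0]]'
python3 - <<'E'
from hang import *
w=get_image("wrist");save("w16",w["pixels"]);np.save("w16.npy",w,allow_pickle=True);s=get_image("scene");save("s16",s["pixels"],(210,120,390,290),4)
p,Q=pose();print(p,Q.round(3).tolist(),get_obs()["qpos"].round(2))
plan(tcp(0,0,60),TH,vmax=30)
E
```

```text
t: 18.38
ee_pos: [476.2, -144.6, 237.4]
orientation: [1.228, 1.089, -0.972]
ft_force: [-0.1, -0.3, -1.2]
width: 19.9
t: 19.0
ee_pos: [497.6, -43.9, 242.2]
orientation: [1.06, 1.296, -1.061]
ft_force: [-0.6, -0.7, -2.0]
width: 19.9
[497.357017   -44.6132555  242.61941942] [[0.001, 0.98, 0.197], [-0.001, 0.197, -0.98], [-1.0, 0.0, 0.001]] [-0.11  0.21  1.88 -0.    1.04  1.26]
rows 2
[1.29, 2.59, -0.04] [-0.0, 0.0, -0.0]
[1.29, 2.59, -0.05] [-0.0, 0.1, -0.0]
```

View pics/w16.png

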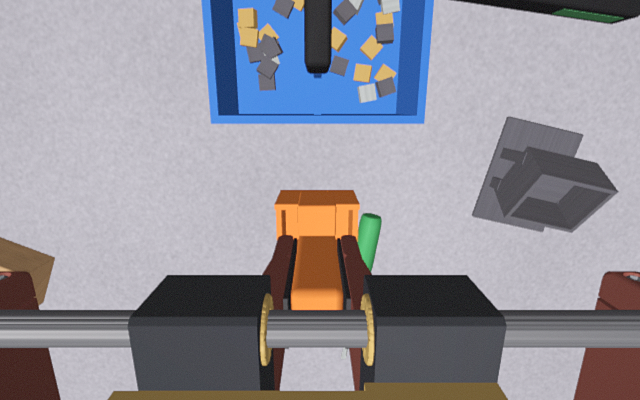

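View pics/s16.png

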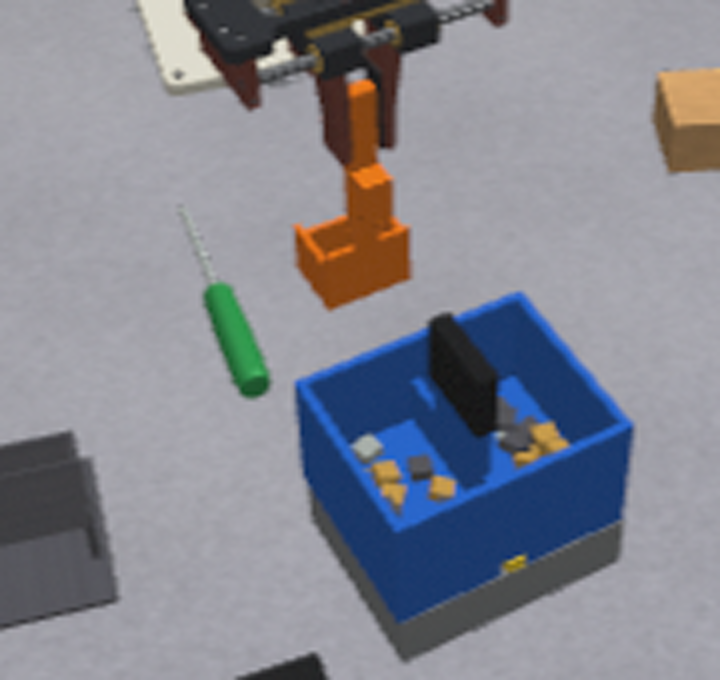

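The wrist picture has the bin's front rim as a band at rows 115 to 123, with the scoop upright at (317,230). Checking the rim's place against the hook.

```bash
python3 - <<'E'
from hang import *
w=np.load("w16.npy",allow_pickle=True).item();p,Q=pose()
g=cv2.cvtColor(w["pixels"],cv2.COLOR_RGB2HSV).astype(int)
pts=[]
for col in (225,270,300,330,360,405):
    r=g[105:132,col]; print(col,r[:,1].tolist(),r[:,2].tolist())
E
```

```text
225 [186, 185, 192, 185, 193, 190, 187, 191, 197, 200, 183, 168, 166, 164, 165, 167, 171, 169, 106, 26, 9, 9, 10, 9, 10, 10, 11] [111, 109, 110, 109, 107, 110, 109, 108, 106, 112, 183, 235, 232, 231, 230, 229, 230, 231, 227, 210, 204, 202, 202, 204, 203, 203, 202]
270 [169, 171, 168, 167, 166, 171, 167, 168, 175, 195, 187, 169, 166, 168, 171, 172, 175, 175, 109, 26, 7, 10, 10, 10, 9, 10, 11] [229, 228, 228, 229, 228, 228, 229, 231, 214, 123, 175, 232, 230, 229, 228, 227, 229, 229, 224, 203, 196, 198, 198, 198, 196, 196, 194]
300 [169, 169, 166, 171, 166, 167, 170, 169, 176, 193, 184, 172, 171, 168, 169, 168, 173, 173, 107, 25, 9, 10, 13, 11, 10, 11, 10] [228, 228, 229, 228, 229, 229, 229, 231, 213, 124, 177, 231, 231, 229, 228, 228, 229, 228, 224, 207, 202, 198, 198, 200, 202, 200, 199]
330 [172, 169, 170, 175, 171, 170, 173, 170, 170, 199, 180, 169, 173, 170, 169, 169, 172, 172, 113, 28, 9, 10, 12, 10, 12, 12, 12] [227, 229, 228, 226, 228, 228, 228, 231, 215, 123, 176, 233, 229, 228, 228, 228, 228, 230, 222, 203, 198, 198, 199, 199, 198, 197, 193]
360 [170, 171, 171, 171, 170, 172, 170, 169, 177, 187, 189, 170, 173, 170, 170, 172, 172, 174, 112, 29, 9, 10, 9, 10, 10, 12, 12] [228, 227, 227, 227, 228, 227, 229, 231, 213, 124, 173, 232, 230, 228, 228, 228, 228, 228, 223, 204, 199, 199, 198, 198, 198, 194, 193]
405 [183, 190, 189, 187, 182, 186, 184, 182, 179, 187, 186, 173, 171, 173, 170, 173, 173, 176, 111, 27, 8, 10, 11, 10, 10, 12, 12] [167, 165, 166, 165, 168, 166, 166, 168, 167, 151, 177, 231, 229, 226, 227, 227, 228, 228, 223, 205, 200, 200, 201, 200, 196, 198, 197]
```

```bash
python3 - <<'E'
from hang import *
w=np.load("w16.npy",allow_pickle=True).item();p,Q=pose()
P=onz(w,[[225,114.9],[405,114.9],[225,123.2],[405,123.2],[317,119]],135);L=(Q.T@(P-p).T).T;print(p,L.round(1).tolist())
print("outer-inner",(P[2]-P[0]).round(1),"yaw",np.degrees(np.arctan2(*(P[2]-P[3])[1::-1]))-90)
h=p+Q@hk;d=P[4]-h;print("hook->wall mid, along Xb,Yb,z",d@Xb,d@Yb,d[2],P[4])
g=w["pixels"];save("z16",g,(260,180,380,300),5)
E
```

```text
[497.357017   -44.6132555  242.61941942] [[107.6, 66.6, -68.1], [107.7, 66.8, 65.7], [107.6, 60.6, -68.5], [107.7, 60.7, 66.1], [107.7, 63.7, 0.2]]
outer-inner [-6.  -0.8  0. ] yaw 11.429818096028882
hook->wall mid, along Xb,Yb,z 51.77218123070189 0.12376259303351951 -85.8260768834285 [559.96230277 -32.40668726 135.        ]
```

View pics/z16.png

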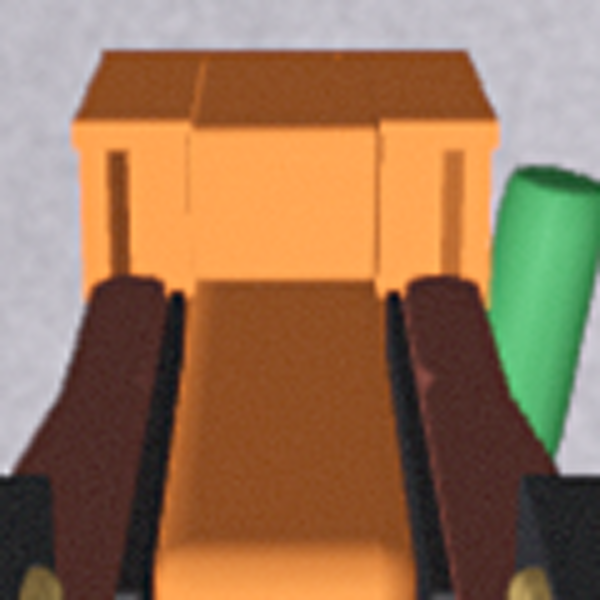

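Wall middle measures (560.0, -32.4), against (559.8, -31.7) expected. Moving 51.8 mm forward to stand over the rim.

```bash
python3 -m crank '[[[0,2.6,0],[0,0,0],0],[[0,2.58,0],[0,0,0],0],[[1.5,0,0],[0,0,0],0],[[1.5,0,0],[0,0,0],0],[[0,0,0],[0,0,0],0]]'; python3 -m crank '[[[0,0,0],[0,0,0],0]]'
python3 - <<'E'
from hang import *
w=get_image("wrist");save("w17",w["pixels"],(180,100,460,320),2.8);np.save("w17.npy",w,allow_pickle=True);s=get_image("scene");save("s17",s["pixels"],(250,150,390,290),4.2)
p,Q=pose();print(p,Q.round(3).tolist());print("hook - target",(Q.T@(p+Q@hk-np.array([560,-32.4,135]))).round(1))
E
```

```text
t: 19.73
ee_pos: [546.6, -34.1, 211.2]
orientation: [1.06, 1.298, -1.064]
ft_force: [0.6, 0.4, -0.4]
width: 19.7
t: 19.85
ee_pos: [548.4, -34.0, 213.2]
orientation: [1.061, 1.295, -1.061]
ft_force: [0.1, 0.4, -1.2]
width: 20.3
[548.99014783 -33.89517979 213.77604645] [[0.003, 0.98, 0.198], [-0.001, 0.198, -0.98], [-1.0, 0.002, 0.002]]
hook - target [-57.    1.1  -0.1]
```

View pics/w17.png

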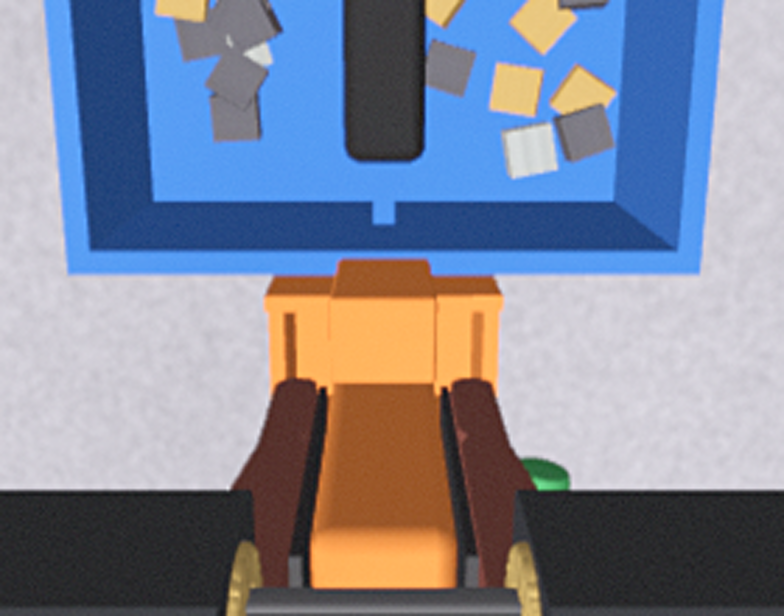

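View pics/s17.png

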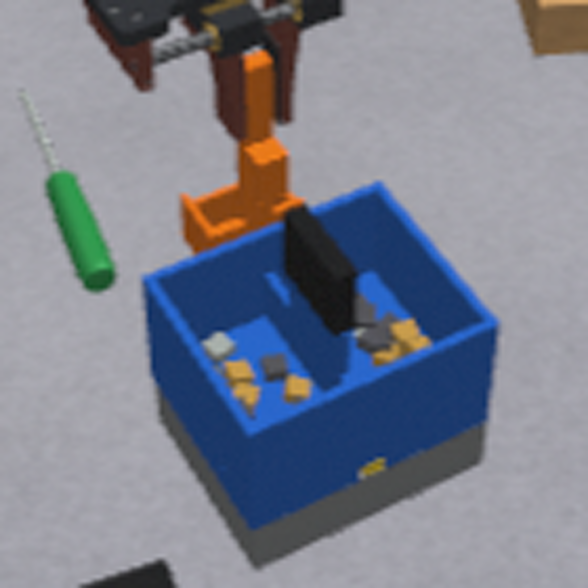

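```bash
python3 -m crank '[[[1.5,0,0],[0,0,0],0],[[0,0,0],[0,0,0],0],[[0,0,0],[0,0,0],0]]'
python3 - <<'E'
from hang import *
w=get_image("wrist");np.save("w18.npy",w,allow_pickle=True);p,Q=pose();print(p)
g=cv2.cvtColor(w["pixels"],cv2.COLOR_RGB2HSV).astype(int)
C=(225,245,395,410)
ed=[]
for col in C:
    v=g[:,col,2];sat=g[:,col,1];r=range(150,260)
    outer=[i for i in r if sat[i]>100 and sat[i+1]<=100]; br=[i for i in r if v[i]<200 and v[i+1]>=205 and sat[i+1]>100]
    print(col,outer,br)
P=onz(w,[[317,outer[0]+.5],[317,br[-1]+.5]],135);L=(Q.T@(P-p).T).T;print(L.round(1),L.mean(0)-hk)
save("w18",w["pixels"],(180,140,460,320),2.8)
E
```

```text
t: 20.32
ee_pos: [548.8, -33.8, 198.0]
orientation: [1.06, 1.295, -1.061]
ft_force: [0.2, 0.5, -1.2]
width: 19.9
[549.01140725 -33.78853308 198.27338056]
225 [203] []
245 [203] [195]
395 [203] [158, 195]
410 [203] []Traceback (most recent call last):
  File "<stdin>", line 10, in <module>
IndexError: list index out of range
```

```bash
python3 - <<'E'
from hang import *
w=np.load("w18.npy",allow_pickle=True).item();p,Q=pose()
P=onz(w,[[317,203.4],[317,195.0]],135);L=(Q.T@(P-p).T).T;print(L.round(1),(L.mean(0)-hk).round(2),P.round(1))
save("w18",w["pixels"],(180,140,460,320),2.8)
E
```

```text
[[63.3 10.2  0.9]
 [63.3 15.9  0.9]] [41.49  1.04  0.43] [[559.3 -32.8 135. ]
 [564.9 -31.6 135. ]]
```

View pics/w18.png

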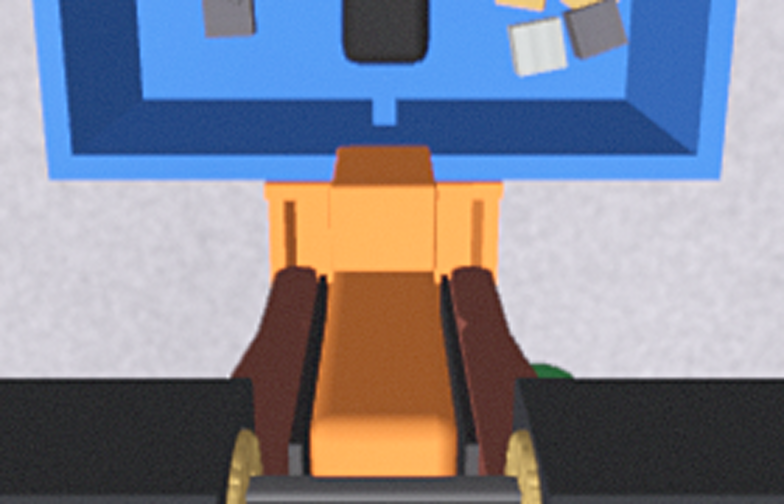

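```bash
python3 - <<'E'
from hang import *
w=np.load("w18.npy",allow_pickle=True).item();p,Q=pose()
f=lambda *v:proj(w,p+Q@np.array(v))[0].round(1)
print("lip bottom rear",f(46.8,23,0),"bridge rear top",f(13.8,23,0),"1mm in y:",f(46.8,24,0),"cup rear top",f(39.3+37.5,6,30))
E
python3 -m crank '[[[1,0,0],[0,0,0],0],[[0.8,0,0],[0,0,0],0],[[0,0,0],[0,0,0],0]]'
```

```text
lip bottom rear [315.5 190.4] bridge rear top [315.3 205.3] 1mm in y: [315.5 188.8] cup rear top [358.3 203.9]
t: 20.75
ee_pos: [548.3, -33.8, 179.3]
orientation: [1.06, 1.296, -1.062]
ft_force: [0.2, -0.1, -0.8]
width: 19.6
```

The lip is now about 2 mm below the rim top with no contact force. Taking one look before going further.

```bash
python3 - <<'E'
from hang import *
w=get_image("wrist");save("w19",w["pixels"],(180,140,460,320),2.8);s=get_image("scene");save("s19",s["pixels"],(270,165,350,245),7)
print(pose()[0],get_obs()["ft_force"])
E
```

```text
[548.91317035 -33.83958723 180.09597019] [ 1.27410116  0.26212791 -0.49297176]
```

View pics/w19.png

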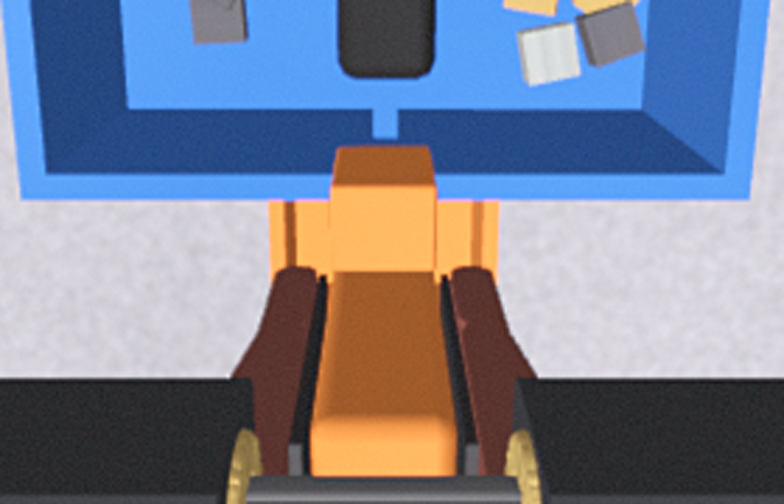

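View pics/s19.png

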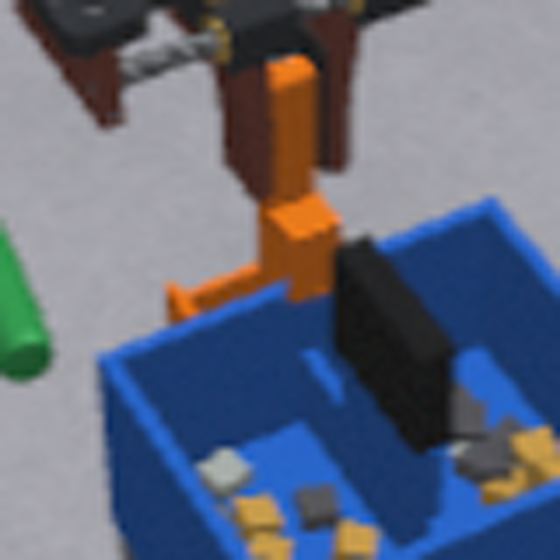

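The lip sits inside the bin's front wall (385,165 in the wrist crop), and the handle and cup are outside. Lowering onto the rim.

```bash
python3 -m crank '[[[0.8,0.03,0],[0,0,0],0],[[0.7,0,0],[0,0,0],0],[[0,0,0],[0,0,0],0]]'; python3 -m crank '[[[0.4,0,0],[0,0,0],0],[[0,0,0],[0,0,0],0]]'
```

```text
t: 21.22
ee_pos: [548.8, -33.7, 164.5]
orientation: [1.06, 1.296, -1.061]
ft_force: [0.7, -0.1, -0.4]
width: 19.7
t: 21.48
ee_pos: [549.1, -33.8, 161.0]
orientation: [1.06, 1.295, -1.061]
ft_force: [-0.1, -0.6, -1.0]
width: 19.6
```

```bash
python3 -m crank '[[[0.2,0,0],[0,0,0],0],[[0,0,0],[0,0,0],0]]'; python3 -m crank '[[[0.1,0,0],[0,0,0],0],[[0,0,0],[0,0,0],0]]'; python3 -m crank '[[[0.1,0,0],[0,0,0],0],[[0,0,0],[0,0,0],0]]'
```

```text
t: 21.72
ee_pos: [549.2, -33.8, 159.2]
orientation: [1.061, 1.295, -1.061]
ft_force: [-0.8, -0.1, -0.6]
width: 19.9
t: 21.98
ee_pos: [549.3, -33.8, 158.3]
orientation: [1.061, 1.295, -1.061]
ft_force: [0.2, 0.2, -1.4]
width: 20.2
t: 22.22
ee_pos: [549.3, -33.8, 157.3]
orientation: [1.061, 1.295, -1.061]
ft_force: [-0.2, 0.4, -1.3]
width: 20.2
```

```bash
python3 -m crank '[[[0.1,0,0],[0,0,0],0],[[0,0,0],[0,0,0],0]]'; python3 -m crank '[[[0.05,0,0],[0,0,0],0],[[0,0,0],[0,0,0],0]]'
```

```text
t: 22.48
ee_pos: [549.2, -33.8, 156.2]
orientation: [1.06, 1.295, -1.061]
ft_force: [0.0, 0.4, -1.3]
width: 19.8
t: 22.72
ee_pos: [549.3, -33.8, 155.8]
orientation: [1.061, 1.295, -1.061]
ft_force: [-0.5, 0.4, -1.4]
width: 20.1
```

```bash
python3 -m crank '[[[0.07,0,0],[0,0,0],0],[[0,0,0],[0,0,0],0]]'; python3 -m crank '[[[0.07,0,0],[0,0,0],0],[[0,0,0],[0,0,0],0]]'
python3 - <<'E'
from hang import *
w=get_image("wrist");save("w20",w["pixels"],(180,140,460,320),2.8);s=get_image("scene");save("s20",s["pixels"],(270,165,350,245),7)
print(pose()[0],get_obs()["ft_force"])
E
```

```text
t: 22.98
ee_pos: [549.3, -33.8, 155.0]
orientation: [1.06, 1.295, -1.061]
ft_force: [-0.3, 0.1, -1.0]
width: 19.8
t: 23.22
ee_pos: [549.4, -33.8, 154.7]
orientation: [1.061, 1.295, -1.06]
ft_force: [-0.8, -0.2, 3.8]
width: 19.6
[549.36439333 -33.81484256 154.67370181] [-1.69011513 -0.20156973  3.3025562 ]
```

View pics/w20.png

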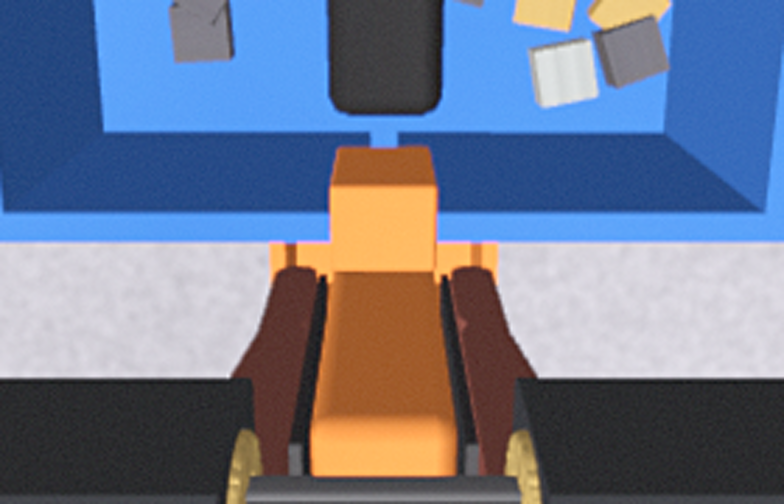

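View pics/s20.png

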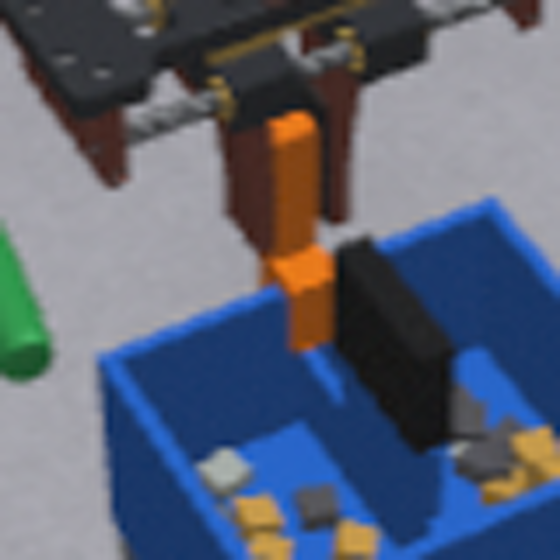

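The hook bridge landed on the rim: force went from -1 to +3.8 N, lip inside and handle outside. Opening.

```bash
python3 -m crank '[[[-0.03,0,0],[0,0,0],2.2],[[0,0,0],[0,0,0],2.4],[[0,0,0],[0,0,0],3],[[0,0,0],[0,0,0],4],[[0,0,0],[0,0,0],5]]'; python3 -m crank '[[[0,0,0],[0,0,0],5],[[0,0,0],[0,0,0],5]]'
python3 - <<'E'
from hang import *
w=get_image("wrist");save("w21",w["pixels"],(180,140,460,320),2.8);s=get_image("scene");save("s21",s["pixels"],(270,165,350,245),7)
print(pose()[0],get_obs()["ft_force"])
E
```

```text
t: 23.95
ee_pos: [549.3, -33.8, 154.7]
orientation: [1.061, 1.295, -1.061]
ft_force: [-0.4, -0.5, 0.1]
width: 46.8
t: 24.2
ee_pos: [549.3, -33.8, 154.7]
orientation: [1.061, 1.295, -1.061]
ft_force: [-0.4, 0.2, 0.6]
width: 49.6
[549.30008786 -33.81377007 154.69918264] [-0.31382717 -0.50926411  0.74410322]
```

View pics/w21.png

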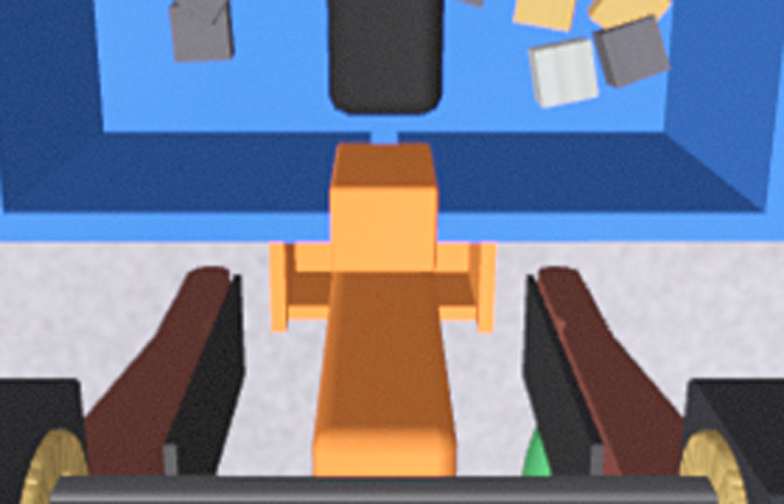

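View pics/s21.png

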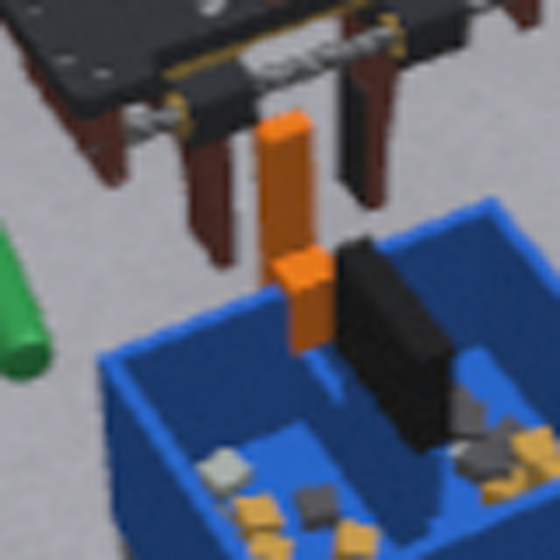

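The scoop hangs by itself, leaning slightly. Withdrawing straight up.

```bash
python3 -m crank '[[[-1.5,0,0],[0,0,0],5],[[-3,0,0],[0,0,0],5],[[-4,0,0],[0,0,0],5],[[-5,0,0],[0,0,0],5],[[-5,0,0],[0,0,0],5]]'; python3 -m crank '[[[0,-4,0],[0,0,0],5],[[0,-5,0],[0,0,0],5],[[0,-5,0],[0,0,0],5],[[0,0,0],[0,0,0],5],[[0,0,0],[0,0,0],5]]'
python3 - <<'E'
from hang import *
w=get_image("wrist");save("w22",w["pixels"]);s=get_image("scene");save("s22",s["pixels"]);save("s22z",s["pixels"],(260,150,390,290),4.2);t=get_image("top");save("t22",t["pixels"])
print(pose()[0],get_obs()["ft_force"],get_obs()["t"])
E
```

```text
t: 24.92
ee_pos: [548.7, -33.5, 342.4]
orientation: [1.061, 1.294, -1.06]
ft_force: [0.9, -0.1, -0.2]
width: 50.1
t: 25.55
ee_pos: [412.6, -61.4, 340.7]
orientation: [1.062, 1.292, -1.059]
ft_force: [0.1, 0.1, -0.1]
width: 50.2
[412.85143397 -61.21454255 339.76414447] [ 0.26549297  0.30903173 -0.8544867 ] 25.7
```

View pics/w22.png

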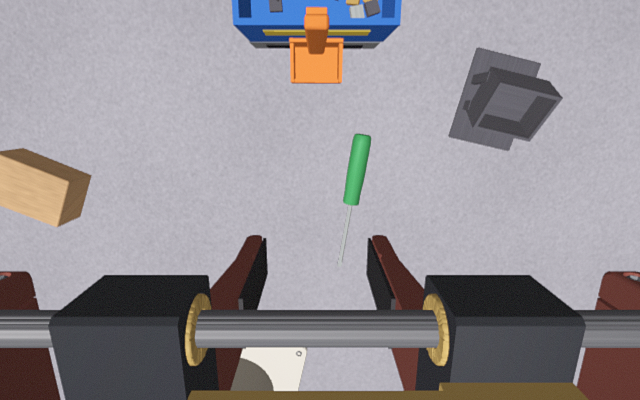

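View pics/s22.png

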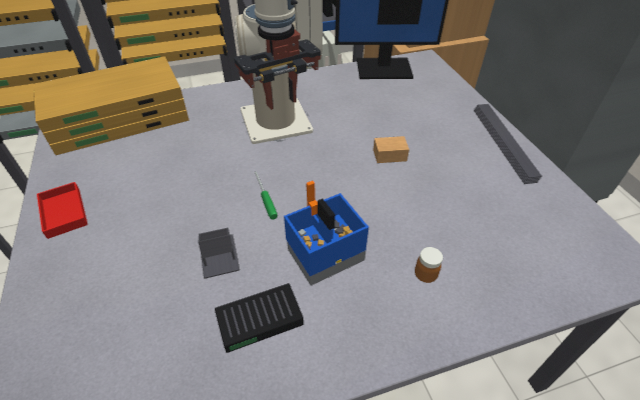

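View pics/s22z.png

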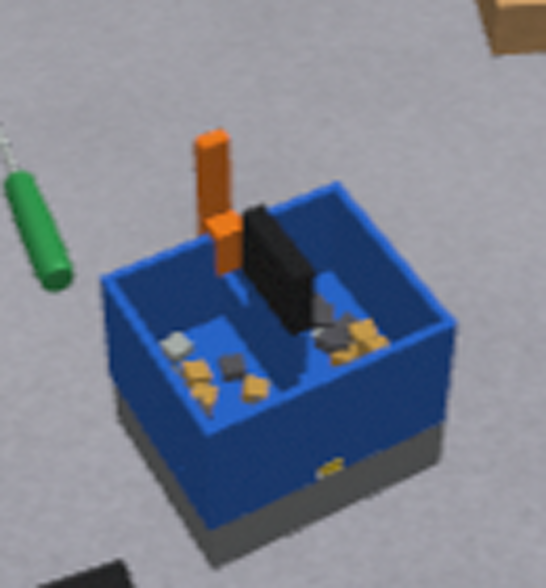

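The scoop hangs on the front rim with its cup outside, at (316,60) in the wrist view. The bin sits flat with its key showing in the notch, and the jar (429,264), carton (391,150), receiver (259,316) and driver (268,205) are at the same pixels as at the start. Handing in.

```bash
python3 -c "
from workcell import *
print(close_job())"
```

```text
the job is handed in; nothing more can be done
None
```

Both parts of the job are done and handed in at about 26 s of the 72 s allowed; the hand-in gave no verdict.

**Bin:** I lifted the blue bin by its grip and lowered it onto the keys, wide to wide. It touched down at TCP z 141.7 mm (141.6 expected), then I let go. The scene view showed it flat, with the rear (narrow) key in its notch.

**Scoop:** I took the orange scoop out of its holster along the leaning axis and hung it over the middle of the front wall. After release, the lip is inside the bin, the cup is outside, and the handle leans slightly towards the robot. It still hung there about 1.5 s later, with the arm well clear.

**Other things on the bench:** By eye in the scene picture, the jar, carton, receiver and driver are where they were at the start.

**What disagreed:**
- **Joint 6:** it stopped at its range end (-2.54 rad) during the first approach to the scoop. I then turned the gripper half a turn, which brought the joint back to mid-range. I saw no sign that it went past the limit.
- **Hook height:** the hook met the rim about 2 mm lower than predicted, at TCP z 154.7 mm against 156.8 mm.
- **Front wall position:** two measurements of the wall against the hook differed by about 2 mm, which is within the slot's play.

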